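# Close the insulation tester's lid on a finger

### The arm

A 6-joint arm with a two-finger parallel gripper is mounted at the origin on the work surface. World frame = base frame: x ahead of the robot, y to its left, z up, the work surface at z = 0. Lengths are in m, angles in rad, forces in N, time in s.
With the tool pointing down it reaches from about 0.325 to 0.875 m from the base axis. Payload 4.4 kg.
Tool frame: the origin (TCP) lies midway between the tips of the shut fingers; the grasp point (between the pads) lies 19 mm behind it; z points along the fingers, y is the direction in which the jaws open and shut (so a half turn about z gives the same grasp; the last joint's range is limited). The gripper opens to 85 mm and grips with 20 to 120 N. Pads are 22 mm wide; open, the fingers measure 114 mm over their backs; the gripper's body (76 mm by 85 mm) begins 54 mm behind the grasp point. The pads swing forward as they close: fully open they stand 13 mm farther back than shut.
Start: joints at [-1.317, 0.207, 1.542, -0, 1.393, -0.15], TCP at [0.226, -0.529, 0.231] pointing down, gripper open.
Joint ranges: [-2.73, 2.73], [-0.86, 2.22], [0.23, 2.46], [-1.11, 4.25], [0.08, 2.63], [-2.82, 2.82]. Speed limits (rad/s): [2.79, 2.79, 3.14, 3.14, 3.14, 3.14].

### API

Orientations are given as a rotation vector (axis times angle).
In Python, from station import get_obs, grab_frame, close_job gives the robot as it stands.
- The arm moves only by the tool jog_arm, never from a script. Its argument "deltas" is a list of rows, each an object with "xyz": the shift along the world's x, y, z in mm, a list of three; "dr": the turn, a rotation vector about the world's x, y, z in degrees, a list of three. In form: [{"xyz": [tx, ty, tz], "dr": [rx, ry, rz]}, ...]. A call has 1 to 12 rows; each row is the pose to reach, as a shift and turn from the pose commanded when the call began; what a row does not reach only later rows make up. A row lasts 1/10 s, in which the tool goes at most 50 mm and 8.59 degrees, less where a joint would pass 70% of its speed; a pose out of reach is approached as far as the arm can. A call with a gripper value outside its range is refused whole. "fingers" is the opening, from 0 (shut) to 1 (fully open), set as the call begins (left out, the last holds). The fingers move at their own pace and stop on an object; the grip force is fixed at half the most. Time passes only in rows, so rows that repeat a pose let the fingers close. It gives the time, the measured TCP pose, the force and the opening at its end, in the units of the state.
- get_obs(): the state, without advancing time (a new reading comes with each control period).
- grab_frame(name): name is "side" or "top"; returns a dict with "image" (400x640x3 uint8, red, green, blue), "mtx" (3x3 intrinsics, pixels), "extrinsics" (4x4, takes a point from camera to world coordinates). Camera axes: x right, y down, z forward; pixel columns grow to the right and rows downward; lengths in m; the calibration is good to about 2 mm. A picture is of the moment at which its call begins. There is no depth.
- close_job(): hands the job in, once; it reports no verdict.
The state is a dict: "clock": time; "joint_positions": joint angles; "qvel": joint speeds; "joint_efforts": joint torques, N m; "tool_pos": TCP position; "eef_rot": TCP orientation; "contact_force": force on the tool from outside, world axes, zero at the start; "moment": the same for the moment, N m; "grip_width": opening from 0.0 (shut) to 1.0 (fully open).
Only numpy, scipy, OpenCV 4.12 (cv2) and the standard library are available. Lean on these libraries where they do the work, as an engineer would, in place of code of your own. Each camera call takes 0.05 s, during which the arm holds its last target.

### The job

Close the lid of the insulation tester on the motor bench. Tip the lid over past its balance, catch it from underneath on a finger as it falls, and lower it gently until it is fully shut, without pinching it and without letting it clap down. Do not lift, tip or shove the tester, leave the things around it where they are, and finish clear of everything.

Things in the scene. Friction and masses are not known exactly. Their poses are not given: they have to be found in the camera images.
- tester: Hard grey instrument case, loose on rubber feet, 2.2 kg: 160 mm deep (x), 220 wide (y), 100 high to the rim. Origin: centre of its underside; x from the lid's free edge to the hinge (roughly to the robot's right), z up. Latches 28 mm wide, 11 mm proud on the front (-x) wall at y = +83 and -83 mm; bare wall between. Carrying handle 27 mm out of the +y side, 60 mm high.
- lid (a joint): Lid angle, rad: 0 shut, 1.57 upright, 1.80 open against its stop, leaning out beyond the hinge. No spring or catch. It balances near 1.47 and stays by friction only within about 0.06 of that; beyond, it falls open or shut by itself (shut in 1 to 2 s, clapping down at 1.5 to 2 rad/s). The hinge axis runs along the tester's y through point hinge.
- hinge (a point): Point of the hinge axis in the middle of the lid's width: 80 mm beyond the tester's centre (+x) and 100 mm above the table.
- lip (a point): Middle of the lip's outer lower edge, 186 mm from the hinge axis. The lip: flat tongue at the lid's free edge, 80 mm wide along the hinge, 26 mm proud of lid and case front, 8 mm thick, its underside flush with the lid's. Shut: level, 100 mm above the table; open: the topmost part. x along the lid to the hinge, y along the hinge, z out of the outer face (up when shut).
- lid_shell: Outer layer of the lid, grey plastic, 160 by 220 mm, its outer face 18 mm above the lid's underside, with the upper 4 mm of the lip. That face looks up when shut, along the tester's +x when open. Whole lid 0.3 to 0.4 kg. Origin at point hinge, axes as point lip.
- lid_liner: Dark rubber lining: the flat underside of the whole lid and lip, which looks down when shut and along the tester's -x when open. Origin at point hinge, axes as point lip.
- wrench: Steel wrench 200 mm long lying on the table in front of the tester or behind it (bystander). Origin under its middle.
- bearing: Steel ball bearing, 62 mm across, 18 mm high, lying flat behind the tester or in front of it (bystander). Origin at the centre of its underside.
- grease: Closed can 64 mm across, 85 mm high, standing at the tester's +y side (bystander). Origin at the centre of its underside.

How it is judged:
By the outcome, as a careful person would: the job done as asked, in the order asked, and still so for the second after the job is handed in, with the robot touching nothing.
It also fails if it takes over 46 s, if anything falls off the work surface, if the arm or the gripper's body presses on something with over 40 N, if the wrist force passes 120 N, or if a joint passes its speed limit or range.

## Working session

There is one attempt and no reset: what is moved stays moved. The work goes in short steps, Python scripts to look and compute and a tool call to move; the robot and the scene stay as the last step left them, time stands still between calls to the robot, and variables do not carry over. Pictures are saved under pics/ and viewed, and the job is handed in when it is done.

Besides the shell and the picture viewer there is one more tool, called after ">>>" in YAML: its name, and indented under it one key for each argument. jog_arm: Moves the arm, as the interface text tells. Its arguments: {"type":"object","properties":{"deltas":{"type":"array","items":{"type":"object","properties":{"xyz":{"type":"array","items":{"type":"number"}},"dr":{"type":"array","items":{"type":"number"}}}}},"fingers":{"type":"number"}},"required":["deltas"]}

```bash
mkdir -p pics; ls
cat > h.py <<'E'
import numpy as np, cv2
from station import get_obs, grab_frame, close_job
def snap(n,tag):
    f=grab_frame(n); cv2.imwrite(f'pics/{tag}.png',f['image'][:,:,::-1]); np.savez(f'pics/{tag}.npz',m=f['mtx'],e=f['extrinsics'],im=f['image']); return f
def load(tag): return np.load(f'pics/{tag}.npz')
def proj(d,P):
    e=np.linalg.inv(d['e']); P=np.atleast_2d(P); c=P@e[:3,:3].T+e[:3,3]; u=c@d['m'].T; return u[:,:2]/u[:,2:]
def ray(d,uv,z):
    r=d['e'][:3,:3]@np.linalg.solve(d['m'],[uv[0],uv[1],1]); o=d['e'][:3,3]; return o+r*(z-o[2])/r[2]
E
python3 - <<'E'
from h import *
for n in('side','top'):
    f=snap(n,n+'0'); print(f['mtx'].round(1).tolist(),f['extrinsics'].round(3).tolist())
print(get_obs())
E
```

```text
pics
[[483.5, 0.0, 323.2], [0.0, 483.5, 196.6], [0.0, 0.0, 1.0]] [[-0.964, -0.181, 0.193, 0.409], [-0.264, 0.644, -0.718, 0.926], [0.005, -0.743, -0.669, 0.851], [0.0, 0.0, 0.0, 1.0]]
[[461.7, 0.0, 322.3], [0.0, 461.7, 203.8], [0.0, 0.0, 1.0]] [[0.03, -0.983, 0.181, 0.395], [-1.0, -0.03, 0.001, 0.098], [0.004, -0.181, -0.983, 1.156], [0.0, 0.0, 0.0, 1.0]]
{'clock': 0.1, 'joint_positions': array([-1.31748010e+00,  2.07370818e-01,  1.54285167e+00, -3.48582374e-05,
        1.39349001e+00, -1.50500413e-01]), 'qvel': array([-0.00083368, -0.00283948, -0.0041485 , -0.00024792, -0.00126724,
        0.00029331]), 'joint_efforts': array([-6.44302600e-04, -3.84095049e+01, -2.92549199e+01, -2.87304929e-04,
        4.89894126e-03,  2.32920323e-07]), 'tool_pos': array([ 0.22573694, -0.52807446,  0.23020217]), 'eef_rot': array([-3.07569903e+00, -6.29597933e-01,  2.24769533e-04]), 'contact_force': array([ 0.03421836,  0.49688433, -0.64000039]), 'moment': array([-0.02134039, -0.0770776 ,  0.01488408]), 'grip_width': 0.999398113923824}
```

View pics/side0.png

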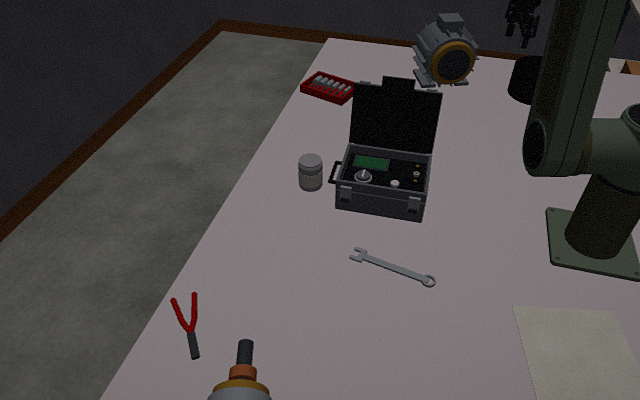

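View pics/top0.png

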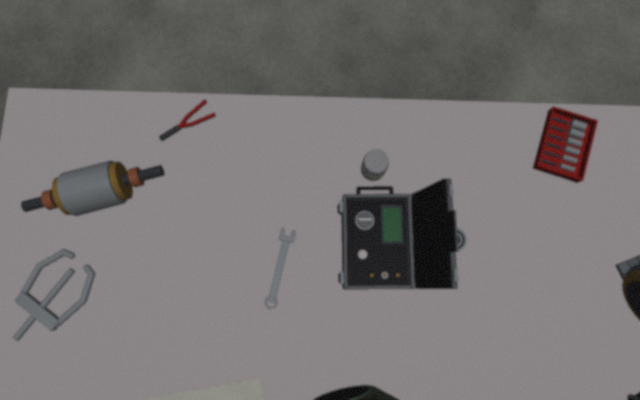

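Both pictures: tester in the middle (top: case about 342–412, 193–288; lid open to 457). The wrench is in front of it, the bearing behind at (459,240) and the can at (375,165). I'll zoom in for the corners.

Run:
```python
from h import *
for t,(x0,y0,x1,y1) in {'top0':(325,140,485,300),'side0':(290,65,450,225)}.items():
    im=load(t)['im'][y0:y1,x0:x1,::-1]
    im=np.clip(im.astype(float)*1.6,0,255).astype(np.uint8)
    im=cv2.resize(im,(590,590),interpolation=cv2.INTER_CUBIC)
    s=590/160
    for k in range(0,160,20):
        cv2.putText(im,str(x0+k),(int(k*s),10),0,.35,(0,0,255),1);cv2.putText(im,str(y0+k),(0,int(k*s)+4),0,.35,(0,0,255),1)
        cv2.line(im,(int(k*s),12),(int(k*s),18),(0,0,255),1)
    cv2.imwrite(f'pics/{t}z.png',im)
```

```text
(no output)
```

View pics/top0z.png

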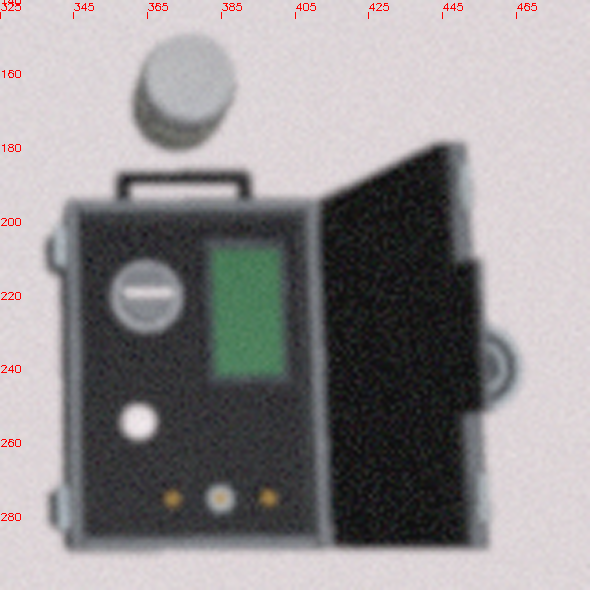

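View pics/side0z.png

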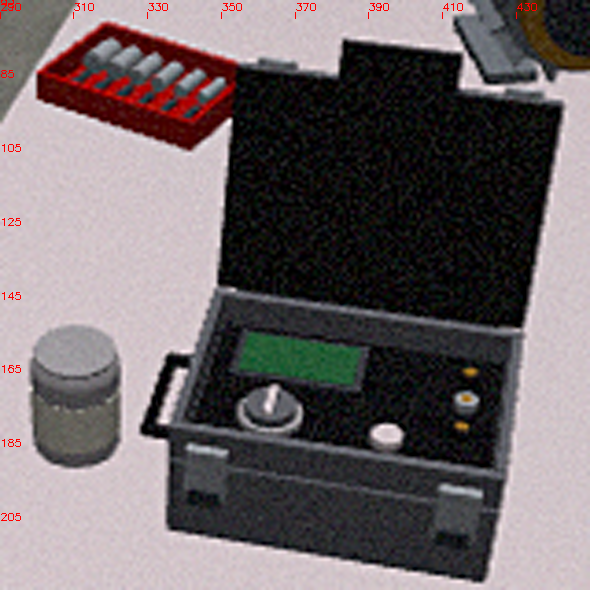

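```bash
cat > fit.py <<'E'
from h import *
from scipy.optimize import least_squares
Z=lambda q:(np.array(q)/3.6875)
T={'rfp':(66,201),'rfn':(68,547),'rbn':(330,547),'lipp':(481,260),'lipn':(485,412)}
S={'rfp':(168,430),'rfn':(507,467),'bfp':(168,527),'bfn':(487,580),'rbp':(220,287),'rbn':(523,332),'lp':(237,67),'ln':(562,102),'lipp':(343,40),'lipn':(460,53)}
def model(p):
    x,y,yaw,th=p
    lid=lambda r,yy,z=0:np.array([.08-np.cos(th)*r+np.sin(th)*z,yy,.1+np.sin(th)*r+np.cos(th)*z])
    M={'rfp':(-.08,.11,.1),'rfn':(-.08,-.11,.1),'rbn':(.08,-.11,.1),'rbp':(.08,.11,.1),'bfp':(-.08,.11,0),'bfn':(-.08,-.11,0),
     'lp':lid(.16,.11),'ln':lid(.16,-.11),'lipp':lid(.186,.04),'lipn':lid(.186,-.04)}
    R=np.array([[np.cos(yaw),-np.sin(yaw),0],[np.sin(yaw),np.cos(yaw),0],[0,0,1]])
    return {k:R@np.array(v)+[x,y,0] for k,v in M.items()}
if __name__=='__main__':
    a,b=load('top0'),load('side0')
    def res(p):
        M=model(p); r=[]
        for k,v in T.items(): r.append(proj(a,M[k])[0]-(Z(v)+[325,140]))
        for k,v in S.items(): r.append(proj(b,M[k])[0]-(Z(v)+[290,65]))
        return np.ravel(r)
    s=least_squares(res,[.4,0,-1.57,1.8],loss='soft_l1'); print(s.x); 
    for k,r in zip(list(T)+list(S),res(s.x).reshape(-1,2)): print(k,r.round(1))
    for k,v in model(s.x).items(): print(k,v.round(3))
    for t,uv,z in (('grease',(190/3.6875+325,78/3.6875+140),.085),('bear',(490/3.6875+325,368/3.6875+140),.018),('wr1',(288,233),0),('wr2',(271,304),0)): print(t,ray(a,uv,z))
E
python3 fit.py
```

```text
[ 0.50636135 -0.03097964 -1.53376176  1.82367815]
rfp [-0.7 -0.2]
rfn [0.3 1.8]
rbn [0.3 1.3]
lipp [-1.1 -0.1]
lipn [0.4 0.3]
rfp [-0.1 -2.3]
rfn [-0.1  1.9]
bfp [-0.9  1.5]
bfn [-0.7  1.4]
rbp [-1.5 -1.1]
rbn [ 0.1 -1.6]
lp [-0.6 -1.3]
ln [ 0.5 -0.1]
lipp [-0.3 -1.1]
lipn [ 0.8 -0.9]
rfp [0.613 0.053 0.1  ]
rfn [0.393 0.045 0.1  ]
rbn [ 0.399 -0.115  0.1  ]
rbp [ 0.619 -0.107  0.1  ]
bfp [0.613 0.053 0.   ]
bfn [0.393 0.045 0.   ]
lp [ 0.621 -0.147  0.255]
ln [ 0.401 -0.155  0.255]
lipp [ 0.551 -0.156  0.28 ]
lipn [ 0.471 -0.159  0.28 ]
grease [ 0.70011094 -0.02805939  0.085     ]
bear [ 0.52421766 -0.23884732  0.018     ]
wr1 [0.53048262 0.18303083 0.        ]
wr2 [0.35479686 0.21703755 0.        ]
```

>>> jog_arm:
  deltas:
    - {"xyz": [0, 0, 50], "dr": [0, 0, -5]}
    - {"xyz": [20, 30, 100], "dr": [0, 0, -10]}
    - {"xyz": [50, 70, 150], "dr": [0, 0, -15]}
    - {"xyz": [80, 110, 190], "dr": [0, 0, -21]}
    - {"xyz": [80, 110, 190], "dr": [0, 0, -21]}
  fingers: 0.45

```text
clock: 0.6
tool_pos: [0.3065, -0.4174, 0.4227]
eef_rot: [3.141, 0.055, 0.001]
contact_force: [0.6, -0.2, -0.3]
grip_width: 0.452
```

```bash
cat > log.py <<'E'
from h import *
import json
o=get_obs(); o={k:np.array(v).tolist() for k,v in o.items()}
open('log.jsonl','a').write(json.dumps(o)+'\n')
from scipy.spatial.transform import Rotation as R
M=R.from_rotvec(o['eef_rot']).as_matrix()
print('t',round(o['clock'],2),'q',np.round(o['joint_positions'],3),'p',np.round(o['tool_pos'],4),'F',np.round(o['contact_force'],1),'M',np.round(o['moment'],2),'w',round(o['grip_width'],3)); print('z',M[:,2].round(3),'y',M[:,1].round(3))
E
python3 log.py
```

```text
t 0.6 q [-1.105  0.005  1.378  0.     1.759  0.431] p [ 0.3065 -0.4174  0.4227] F [ 0.6 -0.2 -0.3] M [ 0.02 -0.04 -0.02] w 0.452
z [ 0. -0. -1.] y [ 0.035 -0.999  0.   ]
```

>>> jog_arm:
  deltas:
    - {"xyz": [40, 50, 0], "dr": [3, 0, 0]}
    - {"xyz": [70, 90, 0], "dr": [6, 0, 0]}
    - {"xyz": [105, 135, 0], "dr": [10, 0, 0]}
    - {"xyz": [135, 175, 0], "dr": [10, 0, 0]}
    - {"xyz": [170, 220, -10], "dr": [10, 0, 0]}
    - {"xyz": [200, 260, -40], "dr": [10, 0, 0]}
    - {"xyz": [200, 260, -40], "dr": [10, 0, 0]}

```text
clock: 1.3
tool_pos: [0.5068, -0.156, 0.38]
eef_rot: [-2.965, -0.058, -0.003]
contact_force: [-0.1, -0.5, -0.1]
grip_width: 0.453
```

```bash
python3 log.py
```

```text
t 1.3 q [-0.552  0.08   1.394  0.151  1.76   1.001] p [ 0.5068 -0.156   0.38  ] F [-0.1 -0.5 -0.1] M [-0.13 -0.02 -0.01] w 0.453
z [-0.001  0.175 -0.985] y [ 0.039 -0.984 -0.175]
```

```bash
cat > kin.py <<'E'
from h import *
import json
from scipy.spatial.transform import Rotation as R
from scipy.optimize import least_squares
LO=np.array([-2.73,-.86,.23,-1.11,.08,-2.82]);HI=np.array([2.73,2.22,2.46,4.25,2.63,2.82])
def fk(q,P,full=False):
    a1,h,L2,L3,e,d,b=P
    A=R.from_euler('z',q[0])
    s=q[1]+q[2]
    pl=np.array([a1+L2*np.sin(q[1])+L3*np.sin(s)+e*np.cos(s), b, h+L2*np.cos(q[1])+L3*np.cos(s)-e*np.sin(s)])
    Rt=A*R.from_euler('YZYZ',[s,q[3],q[4],q[5]-np.pi/2]) 
    M=Rt.as_matrix()
    w=A.apply(pl); elbow=A.apply([a1+L2*np.sin(q[1]),b,h+L2*np.cos(q[1])])
    return (w+d*M[:,2],M,w,elbow) if full else (w+d*M[:,2],M)
def data():
    D=[([-1.31748010e+00,2.07370818e-01,1.54285167e+00,-3.48582374e-05,1.39349001e+00,-1.50500413e-01],[.22573694,-.52807446,.23020217],[-3.07569903e+00,-6.29597933e-01,2.24769533e-04])]
    for l in open('log.jsonl'):
        o=json.loads(l); D.append((o['joint_positions'],o['tool_pos'],o['eef_rot']))
    return D
def fit():
    D=data()
    P0=np.array([0,.35,.4,.4,0,.3,.086])
    f=lambda P:np.concatenate([np.ravel([ (fk(q,P)[0]-p)*1e3 for q,p,r in D]),(P-P0)*[.2,.2,.2,.2,.5,.2,.2]])
    s=least_squares(f,P0)
    return s.x,f(s.x)[:-7].reshape(-1,3)
if __name__=='__main__':
    P,r=fit(); print(P.round(4)); print(r.round(2))
    for q,p,rv in data(): print((fk(q,P)[1]-R.from_rotvec(rv).as_matrix()).round(3).tolist())
E
python3 kin.py
```

```text
Traceback (most recent call last):
  File "kin.py", line 27, in <module>
    P,r=fit(); print(P.round(4)); print(r.round(2))
        ~~~^^
  File "kin.py", line 24, in fit
    s=least_squares(f,P0)
  File "kin.py", line 23, in <lambda>
    f=lambda P:np.concatenate([np.ravel([ (fk(q,P)[0]-p)*1e3 for q,p,r in D]),(P-P0)*[.2,.2,.2,.2,.5,.2,.2]])
                                           ~~^^^^^
  File "kin.py", line 11, in fk
    Rt=A*R.from_euler('YZYZ',[s,q[3],q[4],q[5]-np.pi/2])
         ~~~~~~~~~~~~^^^^^^^^^^^^^^^^^^^^^^^^^^^^^^^^^^^
  File "scipy/spatial/transform/_rotation.pyx", line 1413, in scipy.spatial.transform._rotation.Rotation.from_euler
ValueError: Expected axis specification to be a non-empty string of upto 3 characters, got YZYZ
```

```bash
sed -i "s/R.from_euler('YZYZ',\[s,q\[3\],q\[4\],q\[5\]-np.pi\/2\])/R.from_euler('YZY',[s,q[3],q[4]])*R.from_euler('z',q[5]+np.pi\/2)/" kin.py; python3 kin.py
```

```text
[0.     0.2827 0.4549 0.4996 0.0941 0.316  0.0862]
[[ 0. -0. -0.]
 [ 0. -0. -0.]
 [-0. -0.  0.]]
[[-0.0, 0.0, 0.0], [0.0, 0.0, -0.0], [-0.0, 0.0, -0.0]]
[[0.0, -0.0, -0.0], [-0.0, -0.0, -0.0], [-0.0, 0.0, -0.0]]
[[0.0, -0.0, -0.0], [-0.0, -0.0, -0.0], [-0.0, 0.0, 0.0]]
```

```bash
cat > ik.py <<'E'
from kin import *
P,_=fit()
def ik(p,M,q0):
    f=lambda q:np.concatenate([(fk(q,P)[0]-p)*10,R.from_matrix(fk(q,P)[1].T@M).as_rotvec()])
    q0=np.clip(q0,LO+1e-3,HI-1e-3)
    s=least_squares(f,q0,bounds=(LO,HI)); return s.x,np.abs(s.fun).max()
yaw=-1.534; Rt=R.from_euler('z',yaw)
def tool(beta,az=0):
    # tool z = (cos b,0,-sin b) tester, jaw y: at b=90 -> tester +x ; rotate about tester y ; az = extra yaw
    z=np.array([np.cos(beta),0,-np.sin(beta)]); y=np.array([np.sin(beta),0,np.cos(beta)]); x=np.cross(y,z)
    return (R.from_euler('z',az)*Rt).as_matrix()@np.array([x,y,z]).T
C=np.array([.506,-.031,0])
H=C+Rt.apply([.08,0,.1])
if __name__=='__main__':
  q1=np.array(data()[-1][0]); 
  print(tool(np.deg2rad(100)).round(2).tolist(), fk(q1,P)[1].round(2).tolist())
  for az in (-15,0,15):
    q=q1
    for th in (100,80,60,45,30,20,10,5,0):
      a=np.deg2rad(th); lip=H+Rt.apply([-np.cos(a)*.186,0,np.sin(a)*.186])
      b=a
      M=tool(b,np.deg2rad(az)); p=lip+M[:,2]*.018
      q,e=ik(p,M,q); _,_,w,el=fk(q,P,True); print(az,th,'p',p.round(3),'q',q.round(2),'err',round(e,3),'w',w.round(2),'el',el.round(2))
E
python3 ik.py
```

```text
[[1.0, 0.04, -0.01], [0.04, -0.98, 0.17], [0.0, -0.17, -0.98]] [[1.0, 0.04, -0.0], [0.04, -0.98, 0.17], [0.01, -0.17, -0.98]]
-15 100 p [ 0.511 -0.14   0.265] q [-0.53  0.1   1.6   0.17  1.49  1.25] err 0.0 w [ 0.5  -0.19  0.58] el [0.08 0.05 0.74]
-15 80 p [ 0.507 -0.082  0.265] q [-0.22  0.07  1.64 -0.18  1.44  1.6 ] err 0.0 w [ 0.52 -0.03  0.58] el [0.05 0.08 0.74]
-15 60 p [ 0.504 -0.027  0.245] q [ 0.08  0.19  1.63 -0.5   1.51  1.95] err 0.0 w [0.54 0.13 0.52] el [0.08 0.09 0.73]
-15 45 p [0.501 0.008 0.219] q [ 0.24  0.35  1.59 -0.68  1.61  2.16] err 0.0 w [0.55 0.23 0.44] el [0.13 0.12 0.71]
-15 30 p [0.5   0.035 0.184] q [ 0.36  0.56  1.52 -0.82  1.74  2.31] err 0.0 w [0.56 0.3  0.34] el [0.2  0.17 0.67]
-15 20 p [0.499 0.047 0.157] q [ 0.41  0.71  1.47 -0.9   1.83  2.39] err 0.0 w [0.56 0.34 0.27] el [0.24 0.2  0.63]
-15 10 p [0.498 0.055 0.129] q [ 0.43  0.86  1.41 -0.98  1.93  2.44] err 0.0 w [0.57 0.36 0.18] el [0.28 0.22 0.58]
-15 5 p [0.498 0.057 0.115] q [ 0.44  0.94  1.38 -1.02  1.97  2.47] err 0.0 w [0.57 0.36 0.14] el [0.3  0.23 0.55]
-15 0 p [0.498 0.057 0.1  ] q [
[... 1486 characters left out ...]
.74]
15 45 p [0.508 0.008 0.219] q [ 0.29  0.15  1.84 -0.83  1.27  1.87] err 0.0 w [0.44 0.22 0.44] el [0.04 0.1  0.73]
15 30 p [0.508 0.035 0.184] q [ 0.44  0.36  1.83 -1.06  1.38  2.18] err 0.0 w [0.43 0.3  0.34] el [0.11 0.15 0.71]
15 20 p [0.507 0.048 0.157] q [ 0.49  0.51  1.77 -1.11  1.48  2.29] err 0.054 w [0.44 0.33 0.28] el [0.16 0.18 0.68]
15 10 p [0.507 0.055 0.129] q [ 0.51  0.67  1.68 -1.11  1.6   2.37] err 0.134 w [0.46 0.36 0.22] el [0.2  0.21 0.64]
15 5 p [0.507 0.057 0.115] q [ 0.51  0.74  1.63 -1.11  1.65  2.41] err 0.177 w [0.47 0.36 0.19] el [0.23 0.23 0.62]
15 0 p [0.507 0.058 0.1  ] q [ 0.51  0.82  1.58 -1.11  1.71  2.45] err 0.219 w [0.48 0.37 0.16] el [0.25 0.24 0.59]
```

```bash
cat > plan.py <<'E'
from ik import *
TH0=1.8
def M_(b,az=-20): return tool(b)@R.from_euler('y',AZS*np.deg2rad(az)).as_matrix()
def pose(b,depth=.020,zl=.004,az=-20,dy=0.0):
    u=np.array([-np.cos(b),0,np.sin(b)]); n=np.array([np.sin(b),0,np.cos(b)])
    lip=H+Rt.apply(u*(.186-0)+n*zl+np.array([0,dy,0]))
    return lip-Rt.apply(u)*depth, M_(b,az)
AZS=1
a=M_(0.0)[:,2]; AZS=1 if np.allclose(a,tool(0,np.deg2rad(-20))[:,2],atol=1e-3) else -1
def delta(p,M,o=None):
    o=o or get_obs()
    d=(p-o['tool_pos'])*1e3; r=np.rad2deg((R.from_matrix(M)*R.from_rotvec(o['eef_rot']).inv()).as_rotvec()); return d.round(1),r.round(2)
if __name__=='__main__':
    q=np.array(data()[-1][0]); print(AZS)
    for b in (1.8,1.6,1.4,1.2,1,.8,.6,.4,.2,.1,0,-.03):
        p,M=pose(b); q,e=ik(p,M,q); print(b,p.round(3),q.round(2),round(e,4),M[:,2].round(2))
    print(delta(*pose(1.8,depth=-.05)))
E
python3 plan.py
```

```text
1
1.8 [ 0.51  -0.153  0.261] [-0.47  0.38  1.32  0.02  1.86  1.03] 0.0 [-0.35  0.2  -0.92]
1.6 [ 0.509 -0.12   0.266] [-0.34  0.31  1.38 -0.1   1.79  1.19] 0.0 [-0.34  0.01 -0.94]
1.4 [ 0.508 -0.087  0.264] [-0.19  0.28  1.43 -0.24  1.74  1.37] 0.0 [-0.34 -0.17 -0.93]
1.2 [ 0.507 -0.055  0.256] [-0.05  0.3   1.46 -0.38  1.72  1.56] 0.0 [-0.33 -0.35 -0.88]
1 [ 0.506 -0.025  0.242] [ 0.09  0.36  1.47 -0.52  1.73  1.75] 0.0 [-0.32 -0.52 -0.79]
0.8 [0.505 0.002 0.222] [ 0.2   0.45  1.47 -0.64  1.76  1.93] 0.0 [-0.32 -0.67 -0.67]
0.6 [0.504 0.024 0.197] [ 0.29  0.57  1.45 -0.75  1.82  2.1 ] 0.0 [-0.31 -0.79 -0.53]
0.4 [0.503 0.04  0.168] [ 0.36  0.72  1.41 -0.85  1.89  2.24] 0.0 [-0.31 -0.88 -0.37]
0.2 [0.503 0.051 0.137] [ 0.4   0.87  1.35 -0.94  1.98  2.36] 0.0 [-0.31 -0.93 -0.19]
0.1 [0.503 0.054 0.121] [ 0.41  0.95  1.32 -0.98  2.03  2.42] 0.0 [-0.31 -0.95 -0.09]
0 [0.503 0.055 0.104] [ 0.41  1.04  1.29 -1.03  2.08  2.47] 0.0 [-0.31 -0.95  0.  ]
-0.03 [0.503 0.055 0.099] [ 0.41  1.06  1.28 -1.04  2.09  2.48] 0.0 [-0.31 -0.95  0.03]
(array([  4.2, -12.4, -51. ]), array([ 2.28, 20.02,  3.92]))
```

>>> jog_arm:
  deltas:
    - {"xyz": [1, -3, -10], "dr": [0.8, 6.7, 1.3]}
    - {"xyz": [3, -8, -25], "dr": [1.5, 13.3, 2.6]}
    - {"xyz": [4, -12, -40], "dr": [2.3, 20, 3.9]}
    - {"xyz": [4, -12, -45], "dr": [2.3, 20, 3.9]}
    - {"xyz": [4, -12, -45], "dr": [2.3, 20, 3.9]}
  fingers: 0.36

```text
clock: 1.8
tool_pos: [0.5095, -0.1703, 0.3338]
eef_rot: [-2.873, -0.108, 0.516]
contact_force: [-0.2, 0.2, 0.9]
grip_width: 0.361
```

```bash
python3 log.py; python3 kin.py | head -6
python3 - <<'E'
from h import *
snap('side','side1'); snap('top','top1')
ims=[]
for t,(x0,y0) in {'side1':(330,20),'top1':(370,150)}.items():
    im=load(t)['im'][y0:y0+140,x0:x0+140,::-1]
    ims.append(cv2.resize(np.clip(im*1.8,0,255).astype(np.uint8),(400,400),interpolation=cv2.INTER_CUBIC))
cv2.imwrite('pics/z1.png',np.hstack(ims))
E
```

```text
t 1.8 q [-0.491  0.352  1.205  0.014  2.002  1.007] p [ 0.5095 -0.1703  0.3338] F [-0.2  0.2  0.9] M [-0.11 -0.13 -0.  ] w 0.361
z [-0.351  0.203 -0.914] y [ 0.033 -0.973 -0.228]
[0.     0.2827 0.455  0.4996 0.0941 0.316  0.0862]
[[ 0. -0. -0.]
 [ 0.  0. -0.]
 [-0. -0. -0.]
 [-0.  0.  0.]]
[[-0.0, 0.0, 0.0], [0.0, 0.0, -0.0], [-0.0, 0.0, -0.0]]
```

View pics/z1.png

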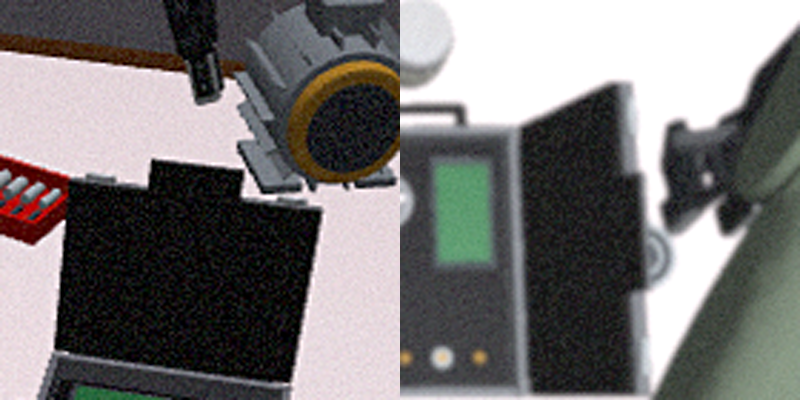

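Run:
```python
from plan import *
o=get_obs(); p=o['tool_pos']; M=R.from_rotvec(o['eef_rot']).as_matrix()
for t,(x0,y0),off in (('side1',(330,20),0),('top1',(370,150),400)):
    d=load(t); pts=[p,p+M[:,1]*.0155-M[:,2]*.004,p-M[:,1]*.0155-M[:,2]*.004,p+M[:,1]*.03-M[:,2]*.004,p-M[:,1]*.03-M[:,2]*.004]
    u=(proj(d,pts)-[x0,y0])*400/140; u[:,0]+=off; print(t,u.round(0).tolist())
p2,M2=pose(1.8); print(p2,delta(p2,M2), delta(*pose(1.8,depth=-.02)))
```

```text
side1 [[209.0, 91.0], [210.0, 83.0], [207.0, 91.0], [211.0, 79.0], [205.0, 94.0]]
top1 [[693.0, 223.0], [718.0, 221.0], [673.0, 220.0], [739.0, 221.0], [652.0, 219.0]]
[ 0.51047383 -0.15252862  0.2607499 ] (array([  0.9,  18.3, -77. ]), array([0.13, 0.23, 0.15])) (array([  1.2,   9.2, -38.1]), array([0.13, 0.23, 0.15]))
```

Run:
```python
from plan import *
o=get_obs(); p=o['tool_pos']; M=R.from_rotvec(o['eef_rot']).as_matrix()
d=load('top1'); x0,y0=440,180; s=8
im=cv2.resize(np.clip(d['im'][y0:y0+70,x0:x0+70,::-1]*2.5,0,255).astype(np.uint8),None,fx=s,fy=s,interpolation=cv2.INTER_CUBIC)
for sg in (1,-1):
  for a in (.0153,.0298):
    for w in (-.011,.011):
      u=(proj(d,p+sg*a*M[:,1]+w*M[:,0])[0]-[x0,y0]+.5)*s; cv2.circle(im,tuple(int(v) for v in u),3,(0,0,255),-1)
cv2.imwrite('pics/z2.png',im)
```

```text
(no output)
```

View pics/z2.png

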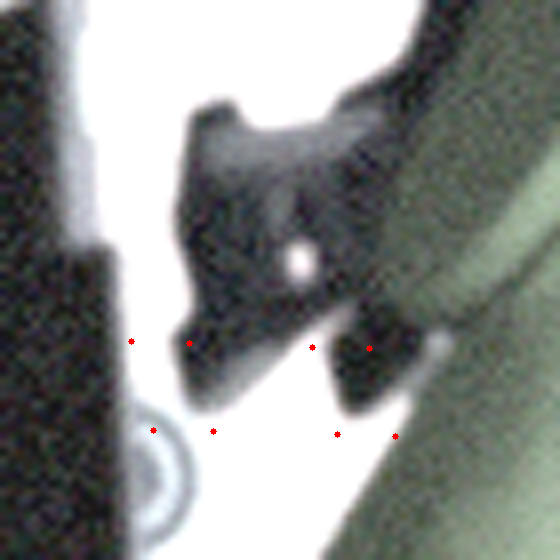

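>>> jog_arm:
  deltas:
    - {"xyz": [0, 5, -20], "dr": [0, 0, 0]}
    - {"xyz": [1, 9, -38], "dr": [0, 0, 0]}
    - {"xyz": [1, 12, -50], "dr": [0, 0, 0]}
    - {"xyz": [1, 15, -62], "dr": [0, 0, 0]}
    - {"xyz": [1, 17, -72], "dr": [0, 0, 0]}
    - {"xyz": [1, 19, -79], "dr": [0, 0, 0]}
    - {"xyz": [1, 19, -79], "dr": [0, 0, 0]}

```text
clock: 2.6
tool_pos: [0.5104, -0.1514, 0.2564]
eef_rot: [-2.875, -0.109, 0.513]
contact_force: [-0.3, -0.2, 0.4]
grip_width: 0.359
```

```bash
python3 log.py
python3 - <<'E'
from h import *
snap('side','side2'); snap('top','top2')
ims=[]
for t,(x0,y0) in {'side2':(340,40),'top2':(390,170)}.items():
    im=load(t)['im'][y0:y0+100,x0:x0+100,::-1]
    ims.append(cv2.resize(np.clip(im*2.2,0,255).astype(np.uint8),(400,400),interpolation=cv2.INTER_CUBIC))
cv2.imwrite('pics/z3.png',np.hstack(ims))
E
```

```text
t 2.6 q [-0.465  0.38   1.324  0.024  1.852  1.032] p [ 0.5104 -0.1514  0.2564] F [-0.3 -0.2  0.4] M [-0.05 -0.16 -0.01] w 0.359
z [-0.35   0.201 -0.915] y [ 0.034 -0.973 -0.227]
```

View pics/z3.png

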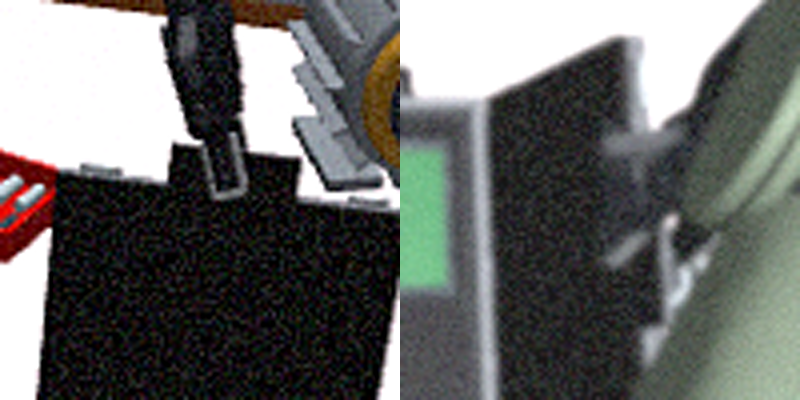

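```bash
cat > rows.py <<'E'
import sys
from plan import *
# usage: rows.py depth b1 b2 ... ; cmd pose in cmd.json
def getcmd():
    c=json.load(open('cmd.json')); return np.array(c['p']),R.from_rotvec(c['r'])
def setcmd(p,r): json.dump({'p':list(map(float,p)),'r':list(map(float,r.as_rotvec()))},open('cmd.json','w'))
if __name__=='__main__':
    if sys.argv[1]=='init':
        o=get_obs(); setcmd(o['tool_pos'],R.from_rotvec(o['eef_rot'])); print(o['tool_pos'],np.abs(o['qvel']).max())
    else:
        d=float(sys.argv[1]); zl=float(sys.argv[2]); p0,r0=getcmd(); out=[]
        for b in map(float,sys.argv[3:]):
            p,M=pose(b,d,zl); r=R.from_matrix(M)*r0.inv()
            xyz=((p-p0)*1e3).round(0); dr=np.rad2deg(r.as_rotvec()).round(1); out.append({"xyz":[float(int(v)) for v in xyz],"dr":dr.tolist()})
        print(json.dumps(out))
        setcmd(p0+np.array(out[-1]['xyz'])/1e3,R.from_rotvec(np.deg2rad(out[-1]['dr']))*r0)
E
python3 rows.py init; python3 rows.py .022 .004 1.78 1.76 1.74 1.72 1.70 1.68 1.66 1.64 1.62 1.6 1.58 1.56
```

```text
[ 0.51105215 -0.15186385  0.25748009] 0.012394656632565617
[{"xyz": [-1.0, 3.0, 2.0], "dr": [-1.1, 0.0, 0.1]}, {"xyz": [-1.0, 6.0, 3.0], "dr": [-2.2, -0.0, 0.1]}, {"xyz": [-1.0, 9.0, 4.0], "dr": [-3.3, -0.0, 0.1]}, {"xyz": [-1.0, 13.0, 4.0], "dr": [-4.5, -0.1, 0.1]}, {"xyz": [-1.0, 16.0, 5.0], "dr": [-5.6, -0.1, 0.1]}, {"xyz": [-1.0, 19.0, 5.0], "dr": [-6.8, -0.2, 0.1]}, {"xyz": [-1.0, 22.0, 6.0], "dr": [-7.9, -0.2, 0.1]}, {"xyz": [-2.0, 26.0, 6.0], "dr": [-9.1, -0.2, 0.1]}, {"xyz": [-2.0, 29.0, 6.0], "dr": [-10.2, -0.3, 0.1]}, {"xyz": [-2.0, 32.0, 6.0], "dr": [-11.4, -0.3, 0.1]}, {"xyz": [-2.0, 35.0, 6.0], "dr": [-12.5, -0.4, 0.1]}, {"xyz": [-2.0, 39.0, 7.0], "dr": [-13.7, -0.4, 0.1]}]
```

>>> jog_arm:
  deltas:
    - {"xyz": [0, 3, 2], "dr": [-1.1, 0, 0]}
    - {"xyz": [-1, 6, 3], "dr": [-2.2, 0, 0]}
    - {"xyz": [-1, 9, 4], "dr": [-3.3, 0, 0]}
    - {"xyz": [-1, 13, 4], "dr": [-4.5, -0.1, 0.1]}
    - {"xyz": [-1, 16, 5], "dr": [-5.6, -0.1, 0.1]}
    - {"xyz": [-1, 19, 5], "dr": [-6.8, -0.2, 0.1]}
    - {"xyz": [-1, 22, 6], "dr": [-7.9, -0.2, 0.1]}
    - {"xyz": [-2, 26, 6], "dr": [-9.1, -0.2, 0.1]}
    - {"xyz": [-2, 29, 6], "dr": [-10.2, -0.3, 0.1]}
    - {"xyz": [-2, 32, 6], "dr": [-11.4, -0.3, 0.1]}
    - {"xyz": [-2, 35, 6], "dr": [-12.5, -0.4, 0.1]}
    - {"xyz": [-2, 39, 7], "dr": [-13.7, -0.4, 0.1]}

```text
clock: 3.9
tool_pos: [0.5088, -0.1125, 0.2641]
eef_rot: [3.075, 0.053, -0.543]
contact_force: [-0.1, -0.8, -0.8]
grip_width: 0.361
```

```bash
python3 log.py
python3 - <<'E'
from h import *
snap('side','side3'); snap('top','top3')
ims=[]
for t,(x0,y0) in {'side3':(320,40),'top3':(340,170)}.items():
    im=load(t)['im'][y0:y0+130,x0:x0+130,::-1]
    ims.append(cv2.resize(np.clip(im*2.2,0,255).astype(np.uint8),(400,400),interpolation=cv2.INTER_CUBIC))
cv2.imwrite('pics/z4.png',np.hstack(ims))
E
```

```text
t 3.9 q [-0.306  0.303  1.393 -0.13   1.771  1.225] p [ 0.5088 -0.1125  0.2641] F [-0.1 -0.8 -0.8] M [-0.08 -0.2   0.01] w 0.361
z [-0.342 -0.025 -0.939] y [ 0.036 -0.999  0.013]
```

View pics/z4.png

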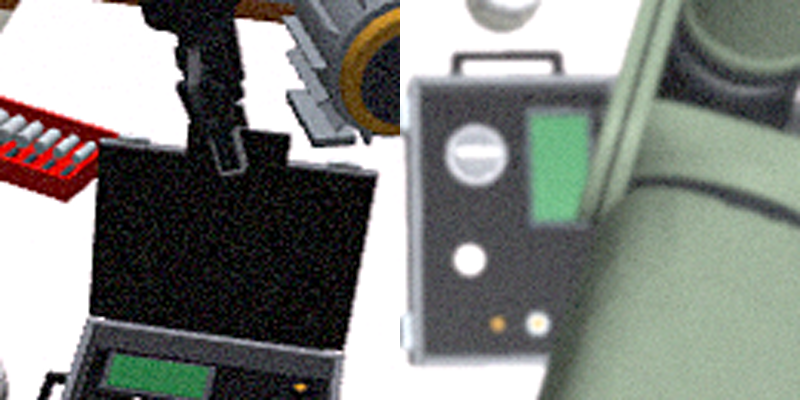

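```bash
python3 - <<'E'
from fit import *
d=load('side3')
for th in (1.8,1.7,1.65,1.6,1.55): 
    M=model([.506,-.031,-1.534,th]); print(th,*[proj(d,M[k])[0].round(1) for k in('lp','ln','lipp','lipn')])
E
python3 rows.py .022 .004 1.54 1.52 1.50 1.48 1.46 1.44 1.42 1.40 1.38 1.36 1.34 1.33
```

```text
1.8 [353.6  82.3] [443.1  93. ] [382.7  75.2] [415.6  79. ]
1.7 [352.5  84.3] [443.   95.2] [381.8  77.5] [415.1  81.4]
1.65 [351.9  85.6] [442.9  96.5] [381.3  78.9] [414.8  82.9]
1.6 [351.3  87. ] [442.7  98.1] [380.7  80.6] [414.5  84.6]
1.55 [350.7  88.6] [442.6  99.8] [380.2  82.4] [414.1  86.5]
[{"xyz": [0.0, 3.0, 0.0], "dr": [-1.1, -0.1, 0.0]}, {"xyz": [0.0, 6.0, 0.0], "dr": [-2.2, -0.1, 0.0]}, {"xyz": [0.0, 10.0, -1.0], "dr": [-3.4, -0.1, 0.0]}, {"xyz": [-1.0, 13.0, -1.0], "dr": [-4.5, -0.2, 0.0]}, {"xyz": [-1.0, 16.0, -1.0], "dr": [-5.7, -0.2, 0.0]}, {"xyz": [-1.0, 19.0, -1.0], "dr": [-6.8, -0.3, 0.0]}, {"xyz": [-1.0, 23.0, -2.0], "dr": [-8.0, -0.3, 0.0]}, {"xyz": [-1.0, 26.0, -2.0], "dr": [-9.1, -0.3, 0.0]}, {"xyz": [-1.0, 29.0, -3.0], "dr": [-10.3, -0.4, 0.0]}, {"xyz": [-1.0, 32.0, -3.0], "dr": [-11.4, -0.4, 0.0]}, {"xyz": [-1.0, 36.0, -4.0], "dr": [-12.6, -0.5, 0.0]}, {"xyz": [-1.0, 37.0, -4.0], "dr": [-13.1, -0.5, 0.0]}]
```

>>> jog_arm:
  deltas:
    - {"xyz": [0, 3, 0], "dr": [-1.1, -0.1, 0]}
    - {"xyz": [0, 6, 0], "dr": [-2.2, -0.1, 0]}
    - {"xyz": [0, 10, -1], "dr": [-3.4, -0.1, 0]}
    - {"xyz": [-1, 13, -1], "dr": [-4.5, -0.2, 0]}
    - {"xyz": [-1, 16, -1], "dr": [-5.7, -0.2, 0]}
    - {"xyz": [-1, 19, -1], "dr": [-6.8, -0.3, 0]}
    - {"xyz": [-1, 23, -2], "dr": [-8, -0.3, 0]}
    - {"xyz": [-1, 26, -2], "dr": [-9.1, -0.3, 0]}
    - {"xyz": [-1, 29, -3], "dr": [-10.3, -0.4, 0]}
    - {"xyz": [-1, 32, -3], "dr": [-11.4, -0.4, 0]}
    - {"xyz": [-1, 36, -4], "dr": [-12.6, -0.5, 0]}
    - {"xyz": [-1, 37, -4], "dr": [-13.1, -0.5, 0]}

```text
clock: 5.2
tool_pos: [0.5078, -0.0749, 0.26]
eef_rot: [2.855, -0.007, -0.498]
contact_force: [0.3, 1.5, 0.6]
grip_width: 0.358
```

```bash
python3 log.py
python3 - <<'E'
from h import *
snap('side','side4')
im=load('side4')['im'][30:190,310:470,::-1]
cv2.imwrite('pics/z5.png',cv2.resize(np.clip(im*2.2,0,255).astype(np.uint8),(580,580),interpolation=cv2.INTER_CUBIC))
E
python3 rows.py .022 .004 1.32 1.31 1.30 1.29 1.28 1.27 1.26 1.25 1.24 1.23 1.22 1.21
```

```text
t 5.2 q [-0.141  0.286  1.441 -0.289  1.723  1.435] p [ 0.5078 -0.0749  0.26  ] F [0.3 1.5 0.6] M [ 0.1  -0.21 -0.01] w 0.358
z [-0.334 -0.237 -0.912] y [ 0.037 -0.97   0.238]
[{"xyz": [0.0, 2.0, -1.0], "dr": [-0.6, -0.0, 0.0]}, {"xyz": [-1.0, 3.0, -1.0], "dr": [-1.2, -0.0, 0.0]}, {"xyz": [-1.0, 5.0, -1.0], "dr": [-1.7, -0.1, 0.0]}, {"xyz": [-1.0, 6.0, -2.0], "dr": [-2.3, -0.1, 0.0]}, {"xyz": [-1.0, 8.0, -2.0], "dr": [-2.9, -0.1, 0.0]}, {"xyz": [-1.0, 10.0, -3.0], "dr": [-3.5, -0.1, 0.0]}, {"xyz": [-1.0, 11.0, -3.0], "dr": [-4.0, -0.1, 0.0]}, {"xyz": [-1.0, 13.0, -4.0], "dr": [-4.6, -0.2, 0.0]}, {"xyz": [-1.0, 14.0, -4.0], "dr": [-5.2, -0.2, 0.0]}, {"xyz": [-1.0, 16.0, -5.0], "dr": [-5.7, -0.2, 0.0]}, {"xyz": [-1.0, 17.0, -5.0], "dr": [-6.3, -0.2, 0.0]}, {"xyz": [-1.0, 19.0, -6.0], "dr": [-6.9, -0.2, 0.0]}]
```

View pics/z5.png

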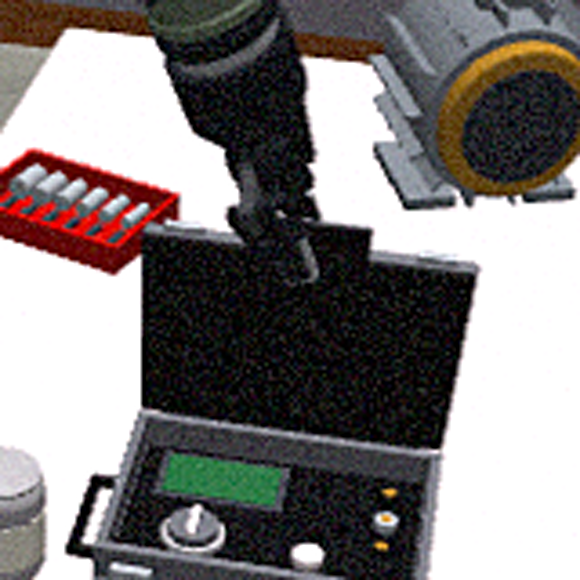

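Run:
```python
from fit import *
d=load('side4')
for th in (1.5,1.45,1.4,1.35,1.3,1.25): 
    M=model([.506,-.031,-1.534,th]); print(th,*[proj(d,M[k])[0].round(1) for k in('lp','ln','lipp','lipn')])
```

```text
1.5 [350.1  90.3] [442.4 101.6] [379.6  84.5] [413.7  88.6]
1.45 [349.4  92.2] [442.1 103.7] [379.   86.7] [413.3  90.9]
1.4 [348.8  94.3] [441.9 105.8] [378.4  89.2] [412.8  93.3]
1.35 [348.1  96.5] [441.6 108.2] [377.7  91.8] [412.4  96. ]
1.3 [347.5  98.9] [441.3 110.6] [377.1  94.6] [411.9  98.9]
1.25 [346.8 101.4] [440.9 113.3] [376.4  97.6] [411.3 101.9]
```

>>> jog_arm:
  deltas:
    - {"xyz": [0, 2, -1], "dr": [-0.6, 0, 0]}
    - {"xyz": [-1, 3, -1], "dr": [-1.2, 0, 0]}
    - {"xyz": [-1, 5, -1], "dr": [-1.7, -0.1, 0]}
    - {"xyz": [-1, 6, -2], "dr": [-2.3, -0.1, 0]}
    - {"xyz": [-1, 8, -2], "dr": [-2.9, -0.1, 0]}
    - {"xyz": [-1, 10, -3], "dr": [-3.5, -0.1, 0]}
    - {"xyz": [-1, 11, -3], "dr": [-4, -0.1, 0]}
    - {"xyz": [-1, 13, -4], "dr": [-4.6, -0.2, 0]}
    - {"xyz": [-1, 14, -4], "dr": [-5.2, -0.2, 0]}
    - {"xyz": [-1, 16, -5], "dr": [-5.7, -0.2, 0]}
    - {"xyz": [-1, 17, -5], "dr": [-6.3, -0.2, 0]}
    - {"xyz": [-1, 19, -6], "dr": [-6.9, -0.2, 0]}

```text
clock: 6.45
tool_pos: [0.507, -0.0567, 0.2544]
eef_rot: [2.738, -0.038, -0.475]
contact_force: [0.2, -0.8, 0.2]
grip_width: 0.357
```

```bash
python3 log.py
python3 - <<'E'
from fit import *
d=snap('side','side5')
d=load('side5')
im=d['im'][30:190,310:470,::-1]
cv2.imwrite('pics/z6.png',cv2.resize(np.clip(im*2.2,0,255).astype(np.uint8),(580,580),interpolation=cv2.INTER_CUBIC))
for th in (1.35,1.3,1.25,1.2,1.15,1.1): 
    M=model([.506,-.031,-1.534,th]); print(th,*[((proj(d,M[k])[0]-[310,30])*580/160).round(0) for k in('lp','ln','lipp','lipn')])
E
python3 rows.py .022 .004 1.19 1.17 1.15 1.13 1.11 1.09 1.07 1.05 1.03 1.01 0.99 0.97
```

```text
t 6.45 q [-0.056  0.299  1.459 -0.375  1.713  1.552] p [ 0.507  -0.0567  0.2544] F [ 0.2 -0.8  0.2] M [ 0.14 -0.15  0.03] w 0.357
z [-0.33  -0.345 -0.879] y [ 0.034 -0.935  0.354]
1.35 [138. 241.] [477. 283.] [246. 224.] [371. 239.]
1.3 [136. 250.] [476. 292.] [243. 234.] [369. 250.]
1.25 [133. 259.] [475. 302.] [241. 245.] [367. 261.]
1.2 [131. 268.] [473. 312.] [238. 256.] [365. 272.]
1.15 [129. 278.] [472. 322.] [236. 268.] [363. 284.]
1.1 [126. 288.] [470. 333.] [233. 281.] [361. 297.]
[{"xyz": [0.0, 3.0, -1.0], "dr": [-1.1, -0.1, 0.0]}, {"xyz": [0.0, 6.0, -2.0], "dr": [-2.3, -0.1, 0.0]}, {"xyz": [0.0, 9.0, -3.0], "dr": [-3.4, -0.2, 0.0]}, {"xyz": [-1.0, 12.0, -4.0], "dr": [-4.6, -0.2, 0.0]}, {"xyz": [-1.0, 15.0, -6.0], "dr": [-5.7, -0.3, 0.0]}, {"xyz": [-1.0, 18.0, -7.0], "dr": [-6.9, -0.3, 0.0]}, {"xyz": [-1.0, 21.0, -9.0], "dr": [-8.0, -0.3, 0.0]}, {"xyz": [-1.0, 24.0, -10.0], "dr": [-9.2, -0.4, 0.0]}, {"xyz": [-1.0, 27.0, -12.0], "dr": [-10.3, -0.4, 0.0]}, {"xyz": [-1.0, 30.0, -13.0], "dr": [-11.4, -0.5, 0.0]}, {"xyz": [-1.0, 33.0, -15.0], "dr": [-12.6, -0.5, 0.0]}, {"xyz": [-1.0, 35.0, -17.0], "dr": [-13.7, -0.6, 0.0]}]
```

View pics/z6.png

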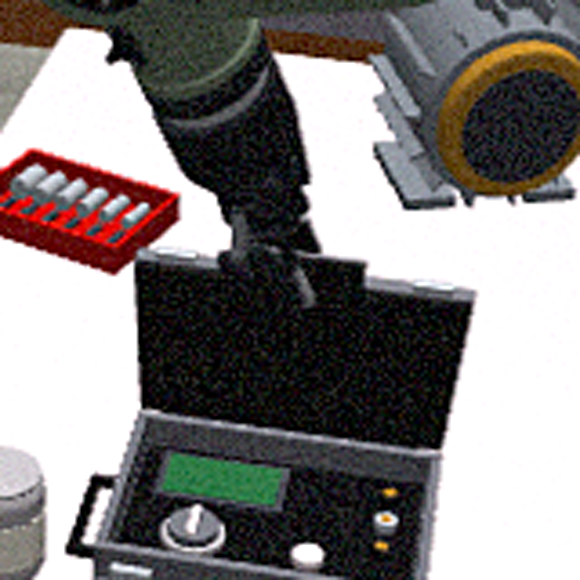

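```bash
python3 - <<'E'
from fit import *
ims=[]
for k in range(2):
    d=snap('side',f'side6{k}')
    im=d['image'][30:130,330:450,::-1]
    ims.append(cv2.resize(np.clip(im*4.0,0,255).astype(np.uint8),(400,333),interpolation=cv2.INTER_CUBIC))
cv2.imwrite('pics/z7.png',np.hstack(ims))
d=load('side60')
for th in (1.35,1.3,1.25,1.2,1.15,1.1): 
    M=model([.506,-.031,-1.534,th]); print(th,*[((proj(d,M[k])[0]-[330,30])*400/120).round(0) for k in('lp','ln','lipp','lipn')])
E
python3 log.py
```

```text
1.35 [ 60. 222.] [372. 261.] [159. 206.] [275. 220.]
1.3 [ 58. 230.] [371. 269.] [157. 215.] [273. 230.]
1.25 [ 56. 238.] [370. 278.] [155. 225.] [271. 240.]
1.2 [ 54. 247.] [369. 287.] [152. 236.] [269. 250.]
1.15 [ 52. 256.] [367. 296.] [150. 247.] [267. 261.]
1.1 [ 49. 265.] [366. 306.] [148. 258.] [265. 273.]
t 6.6 q [-0.056  0.3    1.459 -0.374  1.713  1.551] p [ 0.5069 -0.0565  0.2541] F [ 0.   0.3 -0.2] M [ 0.14 -0.14 -0.05] w 0.359
z [-0.331 -0.344 -0.879] y [ 0.035 -0.935  0.353]
```

View pics/z7.png

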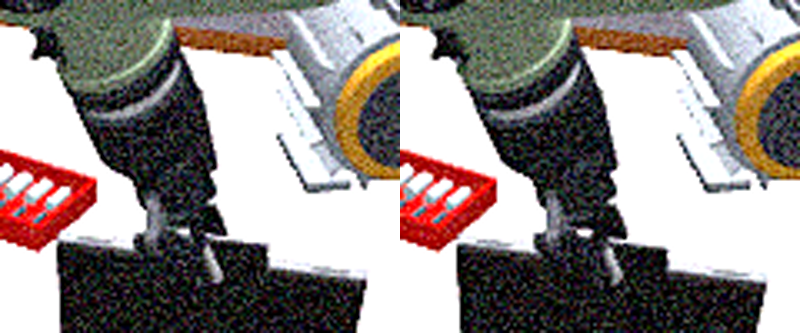

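>>> jog_arm:
  deltas:
    - {"xyz": [0, 2, -1], "dr": [-0.6, 0, 0]}
    - {"xyz": [0, 3, -1], "dr": [-1.1, -0.1, 0]}
    - {"xyz": [0, 5, -2], "dr": [-1.7, -0.1, 0]}
    - {"xyz": [0, 6, -2], "dr": [-2.3, -0.1, 0]}
    - {"xyz": [0, 8, -3], "dr": [-2.9, -0.2, 0]}
    - {"xyz": [0, 9, -3], "dr": [-3.4, -0.2, 0]}

```text
clock: 7.2
tool_pos: [0.5068, -0.0474, 0.2511]
eef_rot: [2.681, -0.052, -0.462]
contact_force: [0.8, -0.2, -0.5]
grip_width: 0.359
```

```bash
python3 log.py
python3 - <<'E'
from fit import *
ims=[]
for n,x0,y0,w in(('side',330,30,120),('top',340,170,120)):
    d=snap(n,n+'7')
    im=d['image'][y0:y0+100,x0:x0+120,::-1]
    ims.append(cv2.resize(np.clip(im*4.0,0,255).astype(np.uint8),(400,333),interpolation=cv2.INTER_CUBIC))
cv2.imwrite('pics/z8.png',np.hstack(ims))
d=load('side7')
for th in (1.3,1.25,1.2,1.15,1.1,1.05): 
    M=model([.506,-.031,-1.534,th]); print(th,*[((proj(d,M[k])[0]-[330,30])*400/120).round(0) for k in('lp','ln','lipp','lipn')])
E
```

```text
t 7.2 q [-0.014  0.311  1.465 -0.417  1.712  1.609] p [ 0.5068 -0.0474  0.2511] F [ 0.8 -0.2 -0.5] M [ 0.24 -0.18  0.05] w 0.359
z [-0.328 -0.396 -0.858] y [ 0.034 -0.912  0.408]
1.3 [ 58. 230.] [371. 269.] [157. 215.] [273. 230.]
1.25 [ 56. 238.] [370. 278.] [155. 225.] [271. 240.]
1.2 [ 54. 247.] [369. 287.] [152. 236.] [269. 250.]
1.15 [ 52. 256.] [367. 296.] [150. 247.] [267. 261.]
1.1 [ 49. 265.] [366. 306.] [148. 258.] [265. 273.]
1.05 [ 47. 275.] [364. 317.] [146. 270.] [263. 285.]
```

View pics/z8.png

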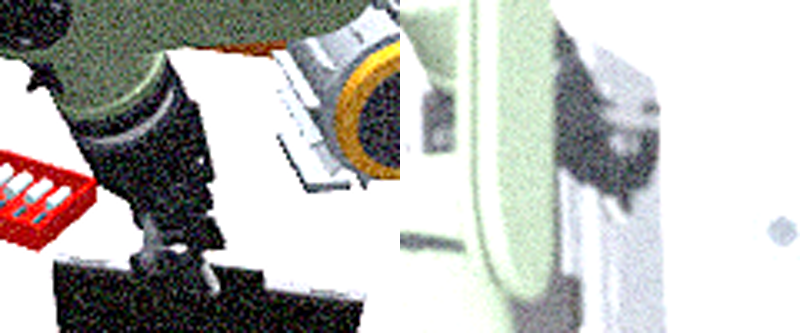

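```bash
python3 - <<'E'
from rows import *
p,M=pose(1.15,.022,.004); o=get_obs(); print(delta(p,M,o)); setcmd(p,R.from_matrix(M))
E
python3 rows.py .022 .004 1.13 1.11 1.09 1.07 1.05 1.03 1.01 0.99 0.97 0.95 .93 .91
```

```text
(array([-0.2, -0.4,  0.3]), array([-0.04, -0.01, -0.02]))
[{"xyz": [0.0, 3.0, -1.0], "dr": [-1.1, -0.0, 0.0]}, {"xyz": [0.0, 6.0, -3.0], "dr": [-2.3, -0.1, 0.0]}, {"xyz": [0.0, 9.0, -4.0], "dr": [-3.4, -0.1, 0.0]}, {"xyz": [0.0, 12.0, -6.0], "dr": [-4.6, -0.2, 0.0]}, {"xyz": [-1.0, 15.0, -7.0], "dr": [-5.7, -0.2, 0.0]}, {"xyz": [-1.0, 18.0, -9.0], "dr": [-6.9, -0.3, 0.0]}, {"xyz": [-1.0, 20.0, -10.0], "dr": [-8.0, -0.3, 0.0]}, {"xyz": [-1.0, 23.0, -12.0], "dr": [-9.2, -0.3, 0.0]}, {"xyz": [-1.0, 26.0, -14.0], "dr": [-10.3, -0.4, 0.0]}, {"xyz": [-1.0, 29.0, -16.0], "dr": [-11.5, -0.4, 0.0]}, {"xyz": [-1.0, 31.0, -17.0], "dr": [-12.6, -0.5, 0.0]}, {"xyz": [-1.0, 34.0, -19.0], "dr": [-13.7, -0.5, 0.0]}]
```

>>> jog_arm:
  deltas:
    - {"xyz": [0, 3, -1], "dr": [-1.1, 0, 0]}
    - {"xyz": [0, 6, -3], "dr": [-2.3, -0.1, 0]}
    - {"xyz": [0, 9, -4], "dr": [-3.4, -0.1, 0]}
    - {"xyz": [0, 12, -6], "dr": [-4.6, -0.2, 0]}
    - {"xyz": [-1, 15, -7], "dr": [-5.7, -0.2, 0]}
    - {"xyz": [-1, 18, -9], "dr": [-6.9, -0.3, 0]}
    - {"xyz": [-1, 20, -10], "dr": [-8, -0.3, 0]}
    - {"xyz": [-1, 23, -12], "dr": [-9.2, -0.3, 0]}
    - {"xyz": [-1, 26, -14], "dr": [-10.3, -0.4, 0]}
    - {"xyz": [-1, 29, -16], "dr": [-11.5, -0.4, 0]}
    - {"xyz": [-1, 31, -17], "dr": [-12.6, -0.5, 0]}
    - {"xyz": [-1, 34, -19], "dr": [-13.7, -0.5, 0]}

```text
clock: 8.5
tool_pos: [0.5059, -0.0136, 0.2322]
eef_rot: [2.448, -0.103, -0.415]
contact_force: [-0.7, 0.1, -0.2]
grip_width: 0.359
```

```bash
python3 log.py
cat > view.py <<'E'
import sys
from fit import *
tag=sys.argv[1]; ims=[]
for n,x0,y0 in(('side',320,60),('top',340,170)):
    d=snap(n,n+tag)
    im=d['image'][y0:y0+120,x0:x0+120,::-1]
    ims.append(cv2.resize(np.clip(im*float(sys.argv[3]),0,255).astype(np.uint8),(400,400),interpolation=cv2.INTER_CUBIC))
cv2.imwrite(f'pics/v{tag}.png',np.hstack(ims))
d=load('side'+tag); t0=float(sys.argv[2])
for th in np.arange(t0+.1,t0-.11,-.05): 
    M=model([.506,-.031,-1.534,th]); print(round(th,2),*[((proj(d,M[k])[0]-[320,60])*400/120).round(0) for k in('lp','ln','lipp','lipn')])
E
python3 view.py 8 .86 3; python3 rows.py .022 .004 .89 .87 .85 .83 .81 .79 .77 .75 .73 .71 .69 .67
```

```text
t 8.5 q [ 0.14   0.395  1.473 -0.578  1.737  1.835] p [ 0.5059 -0.0136  0.2322] F [-0.7  0.1 -0.2] M [ 0.44 -0.09 -0.  ] w 0.359
z [-0.32  -0.589 -0.742] y [ 0.029 -0.789  0.614]
0.96 [ 77. 194.] [395. 236.] [175. 192.] [293. 208.]
0.91 [ 75. 204.] [393. 247.] [172. 205.] [291. 221.]
0.86 [ 73. 215.] [391. 258.] [170. 218.] [289. 234.]
0.81 [ 71. 226.] [389. 270.] [168. 231.] [286. 247.]
0.76 [ 69. 238.] [388. 281.] [166. 245.] [284. 261.]
[{"xyz": [0.0, 3.0, -2.0], "dr": [-1.2, -0.0, 0.0]}, {"xyz": [0.0, 5.0, -4.0], "dr": [-2.3, -0.1, 0.0]}, {"xyz": [-1.0, 8.0, -6.0], "dr": [-3.5, -0.1, 0.0]}, {"xyz": [-1.0, 10.0, -9.0], "dr": [-4.6, -0.2, 0.0]}, {"xyz": [-1.0, 13.0, -11.0], "dr": [-5.8, -0.2, 0.0]}, {"xyz": [-1.0, 15.0, -13.0], "dr": [-6.9, -0.3, 0.0]}, {"xyz": [-1.0, 18.0, -15.0], "dr": [-8.1, -0.3, 0.0]}, {"xyz": [-1.0, 20.0, -18.0], "dr": [-9.2, -0.3, 0.0]}, {"xyz": [-1.0, 22.0, -20.0], "dr": [-10.3, -0.4, 0.0]}, {"xyz": [-1.0, 24.0, -22.0], "dr": [-11.5, -0.4, 0.0]}, {"xyz": [-1.0, 27.0, -25.0], "dr": [-12.6, -0.5, 0.0]}, {"xyz": [-1.0, 29.0, -27.0], "dr": [-13.8, -0.5, 0.0]}]
```

View pics/v8.png

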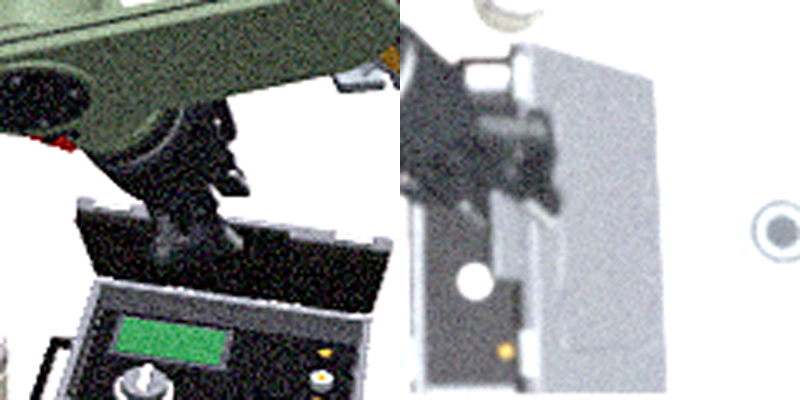

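Lid about 0.87 rad with the tool at 0.91, so it rests on the front (lower) finger and the other finger is clear. I'll carry on lowering.

>>> jog_arm:
  deltas:
    - {"xyz": [0, 3, -2], "dr": [-1.2, 0, 0]}
    - {"xyz": [0, 5, -4], "dr": [-2.3, -0.1, 0]}
    - {"xyz": [-1, 8, -6], "dr": [-3.5, -0.1, 0]}
    - {"xyz": [-1, 10, -9], "dr": [-4.6, -0.2, 0]}
    - {"xyz": [-1, 13, -11], "dr": [-5.8, -0.2, 0]}
    - {"xyz": [-1, 15, -13], "dr": [-6.9, -0.3, 0]}
    - {"xyz": [-1, 18, -15], "dr": [-8.1, -0.3, 0]}
    - {"xyz": [-1, 20, -18], "dr": [-9.2, -0.3, 0]}
    - {"xyz": [-1, 22, -20], "dr": [-10.3, -0.4, 0]}
    - {"xyz": [-1, 24, -22], "dr": [-11.5, -0.4, 0]}
    - {"xyz": [-1, 27, -25], "dr": [-12.6, -0.5, 0]}
    - {"xyz": [-1, 29, -27], "dr": [-13.8, -0.5, 0]}

```text
clock: 9.8
tool_pos: [0.5049, 0.0154, 0.2049]
eef_rot: [2.212, -0.148, -0.37]
contact_force: [1.1, 0.5, -1.4]
grip_width: 0.36
```

```bash
python3 log.py; python3 rows.py .022 .004 .65 .63 .61 .59 .57 .55 .53 .51 .49 .47 .45 .43
```

```text
t 9.8 q [ 0.263  0.528  1.456 -0.718  1.796  2.042] p [0.5049 0.0154 0.2049] F [ 1.1  0.5 -1.4] M [ 0.48 -0.24 -0.02] w 0.36
z [-0.315 -0.749 -0.583] y [ 0.023 -0.62   0.785]
[{"xyz": [0.0, 2.0, -3.0], "dr": [-1.1, -0.1, 0.0]}, {"xyz": [0.0, 4.0, -5.0], "dr": [-2.3, -0.1, 0.0]}, {"xyz": [-1.0, 6.0, -8.0], "dr": [-3.4, -0.1, 0.0]}, {"xyz": [-1.0, 8.0, -11.0], "dr": [-4.6, -0.2, 0.0]}, {"xyz": [-1.0, 10.0, -13.0], "dr": [-5.7, -0.2, 0.0]}, {"xyz": [-1.0, 11.0, -16.0], "dr": [-6.9, -0.3, 0.0]}, {"xyz": [-1.0, 13.0, -19.0], "dr": [-8.0, -0.3, 0.0]}, {"xyz": [-1.0, 15.0, -22.0], "dr": [-9.1, -0.3, 0.0]}, {"xyz": [-1.0, 16.0, -25.0], "dr": [-10.3, -0.4, 0.0]}, {"xyz": [-1.0, 18.0, -27.0], "dr": [-11.4, -0.4, 0.0]}, {"xyz": [-1.0, 20.0, -30.0], "dr": [-12.6, -0.5, 0.0]}, {"xyz": [-1.0, 21.0, -33.0], "dr": [-13.7, -0.5, 0.0]}]
```

>>> jog_arm:
  deltas:
    - {"xyz": [0, 2, -3], "dr": [-1.1, 0, 0]}
    - {"xyz": [0, 4, -5], "dr": [-2.3, -0.1, 0]}
    - {"xyz": [-1, 6, -8], "dr": [-3.4, -0.1, 0]}
    - {"xyz": [-1, 8, -11], "dr": [-4.6, -0.2, 0]}
    - {"xyz": [-1, 10, -13], "dr": [-5.7, -0.2, 0]}
    - {"xyz": [-1, 11, -16], "dr": [-6.9, -0.3, 0]}
    - {"xyz": [-1, 13, -19], "dr": [-8, -0.3, 0]}
    - {"xyz": [-1, 15, -22], "dr": [-9.1, -0.3, 0]}
    - {"xyz": [-1, 16, -25], "dr": [-10.3, -0.4, 0]}
    - {"xyz": [-1, 18, -27], "dr": [-11.4, -0.4, 0]}
    - {"xyz": [-1, 20, -30], "dr": [-12.6, -0.5, 0]}
    - {"xyz": [-1, 21, -33], "dr": [-13.7, -0.5, 0]}

```text
clock: 11.0
tool_pos: [0.504, 0.0365, 0.172]
eef_rot: [1.979, -0.187, -0.325]
contact_force: [-0.5, 2.0, -0.6]
grip_width: 0.358
```

```bash
python3 log.py; python3 view.py 9 .38 2.5; python3 rows.py .022 .004 .415 .4 .385 .37 .355 .34 .325 .31 .295 .28 .265 .25
```

```text
t 11.0 q [ 0.348  0.694  1.415 -0.838  1.879  2.22 ] p [0.504  0.0365 0.172 ] F [-0.5  2.  -0.6] M [ 0.58 -0.13 -0.07] w 0.358
z [-0.31  -0.866 -0.392] y [ 0.015 -0.416  0.909]
0.48 [ 60. 301.] [377. 347.] [154. 321.] [272. 338.]
0.43 [ 59. 312.] [375. 358.] [152. 334.] [270. 352.]
0.38 [ 57. 323.] [373. 369.] [151. 348.] [268. 365.]
0.33 [ 56. 334.] [371. 380.] [149. 360.] [266. 378.]
0.28 [ 55. 345.] [369. 391.] [148. 373.] [264. 390.]
[{"xyz": [0.0, 1.0, -3.0], "dr": [-0.9, -0.0, 0.0]}, {"xyz": [0.0, 2.0, -5.0], "dr": [-1.7, -0.1, 0.0]}, {"xyz": [0.0, 3.0, -7.0], "dr": [-2.6, -0.1, 0.0]}, {"xyz": [0.0, 4.0, -9.0], "dr": [-3.5, -0.1, 0.0]}, {"xyz": [0.0, 5.0, -12.0], "dr": [-4.3, -0.2, 0.0]}, {"xyz": [0.0, 6.0, -14.0], "dr": [-5.2, -0.2, 0.0]}, {"xyz": [0.0, 7.0, -16.0], "dr": [-6.0, -0.2, 0.0]}, {"xyz": [0.0, 8.0, -18.0], "dr": [-6.9, -0.3, 0.0]}, {"xyz": [0.0, 8.0, -21.0], "dr": [-7.8, -0.3, 0.0]}, {"xyz": [0.0, 9.0, -23.0], "dr": [-8.6, -0.3, 0.0]}, {"xyz": [0.0, 10.0, -26.0], "dr": [-9.5, -0.4, 0.0]}, {"xyz": [0.0, 11.0, -28.0], "dr": [-10.3, -0.4, 0.0]}]
```

View pics/v9.png

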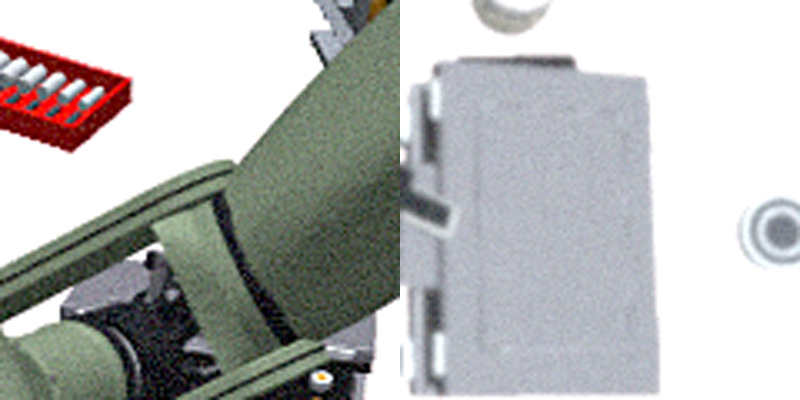

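>>> jog_arm:
  deltas:
    - {"xyz": [0, 1, -3], "dr": [-0.9, 0, 0]}
    - {"xyz": [0, 2, -5], "dr": [-1.7, -0.1, 0]}
    - {"xyz": [0, 3, -7], "dr": [-2.6, -0.1, 0]}
    - {"xyz": [0, 4, -9], "dr": [-3.5, -0.1, 0]}
    - {"xyz": [0, 5, -12], "dr": [-4.3, -0.2, 0]}
    - {"xyz": [0, 6, -14], "dr": [-5.2, -0.2, 0]}
    - {"xyz": [0, 7, -16], "dr": [-6, -0.2, 0]}
    - {"xyz": [0, 8, -18], "dr": [-6.9, -0.3, 0]}
    - {"xyz": [0, 8, -21], "dr": [-7.8, -0.3, 0]}
    - {"xyz": [0, 9, -23], "dr": [-8.6, -0.3, 0]}
    - {"xyz": [0, 10, -26], "dr": [-9.5, -0.4, 0]}
    - {"xyz": [0, 11, -28], "dr": [-10.3, -0.4, 0]}

```text
clock: 12.3
tool_pos: [0.5038, 0.0472, 0.1439]
eef_rot: [1.802, -0.213, -0.291]
contact_force: [-0.4, -0.8, -0.7]
grip_width: 0.362
```

```bash
python3 log.py; python3 view.py 10 .2 2.5; python3 rows.py .022 .004 .235 .22 .21 .20 .19 .18 .17 .16 .15 .14 .13 .12
python3 - <<'E'
from h import *
im=load('side10')['im'][40:260,220:500,::-1]
cv2.imwrite('pics/s10.png',cv2.resize(np.clip(im*2.2,0,255).astype(np.uint8),None,fx=2.5,fy=2.5,interpolation=cv2.INTER_CUBIC))
E
```

```text
t 12.3 q [ 0.388  0.834  1.368 -0.919  1.955  2.334] p [0.5038 0.0472 0.1439] F [-0.4 -0.8 -0.7] M [ 0.64 -0.27  0.02] w 0.362
z [-0.308 -0.922 -0.232] y [ 0.009 -0.247  0.969]
0.3 [ 56. 340.] [370. 387.] [148. 368.] [265. 385.]
0.25 [ 55. 351.] [368. 398.] [147. 380.] [263. 398.]
0.2 [ 54. 361.] [366. 408.] [145. 392.] [261. 410.]
0.15 [ 53. 371.] [364. 418.] [144. 404.] [259. 422.]
0.1 [ 53. 380.] [362. 427.] [143. 415.] [258. 433.]
[{"xyz": [-1.0, 0.0, -2.0], "dr": [-0.9, -0.0, 0.0]}, {"xyz": [-1.0, 1.0, -5.0], "dr": [-1.7, -0.1, 0.0]}, {"xyz": [-1.0, 1.0, -6.0], "dr": [-2.3, -0.1, 0.0]}, {"xyz": [-1.0, 2.0, -8.0], "dr": [-2.9, -0.1, 0.0]}, {"xyz": [-1.0, 2.0, -9.0], "dr": [-3.5, -0.1, 0.0]}, {"xyz": [-1.0, 2.0, -11.0], "dr": [-4.0, -0.1, 0.0]}, {"xyz": [-1.0, 3.0, -13.0], "dr": [-4.6, -0.2, 0.0]}, {"xyz": [-1.0, 3.0, -14.0], "dr": [-5.2, -0.2, 0.0]}, {"xyz": [-1.0, 3.0, -16.0], "dr": [-5.8, -0.2, 0.0]}, {"xyz": [-1.0, 3.0, -17.0], "dr": [-6.3, -0.2, 0.0]}, {"xyz": [-1.0, 4.0, -19.0], "dr": [-6.9, -0.2, 0.0]}, {"xyz": [-1.0, 4.0, -21.0], "dr": [-7.5, -0.3, 0.0]}]
```

View pics/v10.png

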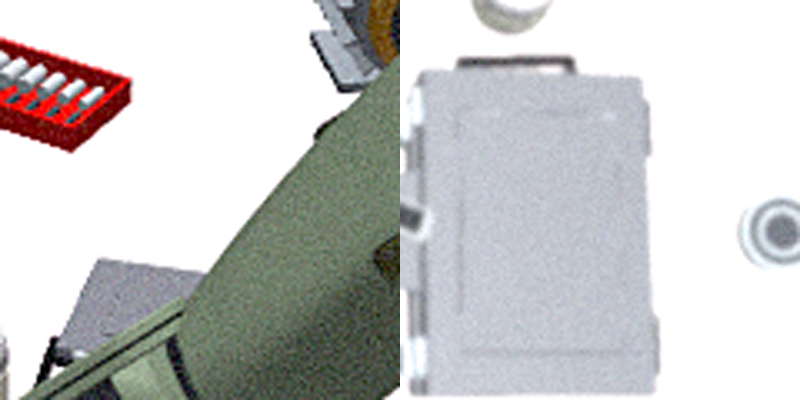

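View pics/s10.png

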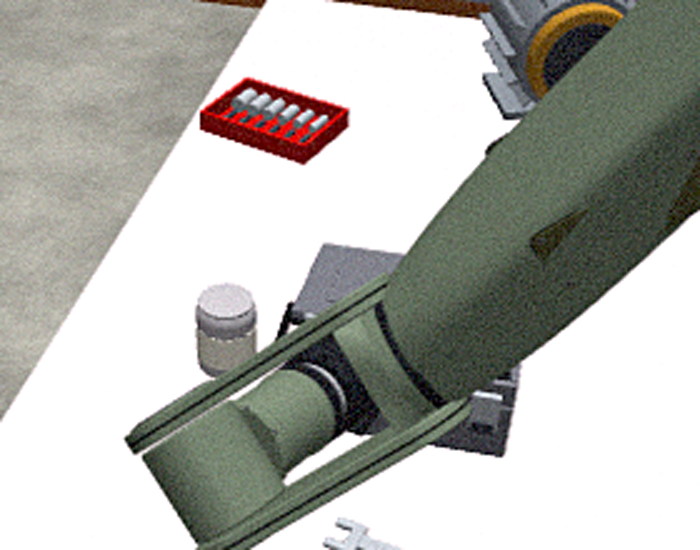

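Run:
```python
from plan import *
q=np.array(get_obs()['joint_positions']); p,M,w,el=fk(q,P,True); print(w,el)
d=load('side10')
s=q[1]+q[2]; f=R.from_euler('z',q[0]).apply([np.sin(s),0,np.cos(s)])
lat=R.from_euler('z',q[0]).apply([-0,1,0]); print('f',f)
A=R.from_euler('z',q[0])*R.from_euler('YZ',[s,q[3]]); ax=A.apply([0,1,0]); print('J5 axis',ax)
for n,X in (('w',w),('w+f.05',w+.05*f),('w+f.08',w+.08*f),('ax+.05',w+.05*ax),('ax-.05',w-.05*ax),('down.06',w-[0,0,.06]),('tcp',p),('elbow',el)): print(n,((proj(d,X)[0]-[220,40])*2.5).round(0))
for b in (.1,.05,0,-.03):
    pp,MM=pose(b,.022); qq,e=ik(pp,MM,q); _,_,w,_=fk(qq,P,True); s=qq[1]+qq[2]; print(b,w.round(3),qq.round(2),np.cos(s).round(2))
```

```text
[0.60106044 0.33878281 0.21694016] [0.27953803 0.20737252 0.58816733]
f [ 0.74662312  0.30515436 -0.59113005]
J5 axis [-0.66451379  0.38381968 -0.64117382]
w [212. 471.]
w+f.05 [159. 503.]
w+f.08 [128. 522.]
ax+.05 [249. 528.]
ax-.05 [175. 413.]
down.06 [214. 526.]
tcp [406. 329.]
elbow [826. -52.]
0.1 [0.6   0.351 0.15 ] [ 0.4   0.95  1.32 -0.99  2.02  2.42] -0.65
0.05 [0.6   0.353 0.127] [ 0.41  0.99  1.31 -1.01  2.05  2.44] -0.67
0 [0.6   0.354 0.104] [ 0.41  1.04  1.29 -1.03  2.07  2.47] -0.68
-0.03 [0.6   0.354 0.09 ] [ 0.41  1.06  1.28 -1.04  2.09  2.48] -0.69
```

Run:
```python
from h import *
d=load('top0')
for uv in ((162,137),(180,126),(213,115),(205,102)): print(ray(d,uv,0.01).round(3))
for uv in ((275,300),(271,304),(290,230)): print('wr',ray(d,uv,0.0).round(3))
```

```text
[0.769 0.519 0.01 ]
[0.8   0.475 0.01 ]
[0.833 0.392 0.01 ]
[0.868 0.415 0.01 ]
wr [0.365 0.208 0.   ]
wr [0.355 0.217 0.   ]
wr [0.538 0.178 0.   ]
```

>>> jog_arm:
  deltas:
    - {"xyz": [0, 0, -2], "dr": [-0.9, 0, 0]}
    - {"xyz": [0, 1, -5], "dr": [-1.7, -0.1, 0]}
    - {"xyz": [-1, 1, -6], "dr": [-2.3, -0.1, 0]}
    - {"xyz": [-1, 2, -8], "dr": [-2.9, -0.1, 0]}
    - {"xyz": [-1, 2, -9], "dr": [-3.5, -0.1, 0]}
    - {"xyz": [-1, 2, -11], "dr": [-4, -0.1, 0]}
    - {"xyz": [-1, 3, -13], "dr": [-4.6, -0.2, 0]}
    - {"xyz": [-1, 3, -14], "dr": [-5.2, -0.2, 0]}
    - {"xyz": [-1, 3, -16], "dr": [-5.8, -0.2, 0]}
    - {"xyz": [-1, 3, -17], "dr": [-6.3, -0.2, 0]}
    - {"xyz": [-1, 4, -19], "dr": [-6.9, -0.2, 0]}
    - {"xyz": [-1, 4, -21], "dr": [-7.5, -0.3, 0]}

```text
clock: 13.6
tool_pos: [0.5029, 0.0513, 0.1231]
eef_rot: [1.674, -0.231, -0.266]
contact_force: [-1.3, 0.6, -1.0]
grip_width: 0.361
```

```bash
python3 log.py; python3 view.py 11 .2 2.5; python3 rows.py .022 .004 .115 .11 .105 .1 .095 .09 .085 .08 .075 .07 .065 .06
```

```text
t 13.6 q [ 0.403  0.938  1.331 -0.976  2.014  2.409] p [0.5029 0.0513 0.1231] F [-1.3  0.6 -1. ] M [ 0.65 -0.2  -0.02] w 0.361
z [-0.307 -0.945 -0.112] y [ 0.003 -0.119  0.993]
0.3 [ 56. 340.] [370. 387.] [148. 368.] [265. 385.]
0.25 [ 55. 351.] [368. 398.] [147. 380.] [263. 398.]
0.2 [ 54. 361.] [366. 408.] [145. 392.] [261. 410.]
0.15 [ 53. 371.] [364. 418.] [144. 404.] [259. 422.]
0.1 [ 53. 380.] [362. 427.] [143. 415.] [258. 433.]
[{"xyz": [0.0, 0.0, -1.0], "dr": [-0.3, 0.0, 0.0]}, {"xyz": [0.0, 0.0, -1.0], "dr": [-0.5, 0.0, 0.0]}, {"xyz": [0.0, 0.0, -2.0], "dr": [-0.8, 0.0, 0.0]}, {"xyz": [0.0, 0.0, -3.0], "dr": [-1.1, -0.0, 0.0]}, {"xyz": [0.0, 0.0, -4.0], "dr": [-1.4, -0.0, 0.0]}, {"xyz": [0.0, 1.0, -5.0], "dr": [-1.7, -0.0, 0.0]}, {"xyz": [0.0, 1.0, -5.0], "dr": [-2.0, -0.0, 0.0]}, {"xyz": [0.0, 1.0, -6.0], "dr": [-2.3, -0.1, 0.0]}, {"xyz": [0.0, 1.0, -7.0], "dr": [-2.6, -0.1, 0.0]}, {"xyz": [0.0, 1.0, -8.0], "dr": [-2.8, -0.1, 0.0]}, {"xyz": [0.0, 1.0, -9.0], "dr": [-3.1, -0.1, 0.0]}, {"xyz": [0.0, 1.0, -10.0], "dr": [-3.4, -0.1, 0.0]}]
```

View pics/v11.png

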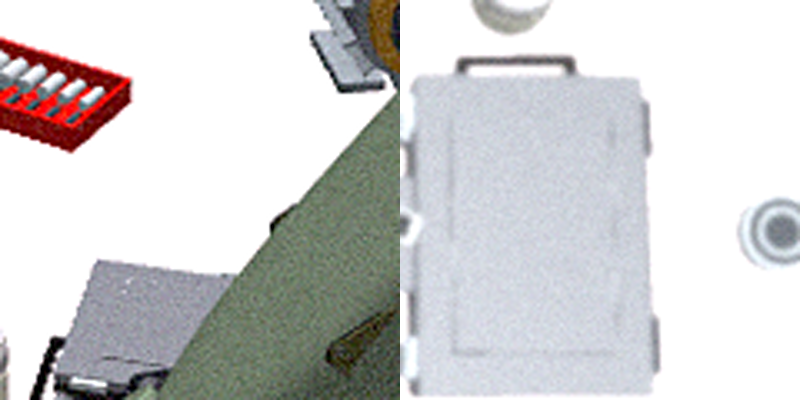

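>>> jog_arm:
  deltas:
    - {"xyz": [0, 0, -1], "dr": [-0.3, 0, 0]}
    - {"xyz": [0, 0, -2], "dr": [-0.6, 0, 0]}
    - {"xyz": [0, 0, -2.5], "dr": [-0.8, 0, 0]}
    - {"xyz": [0, 0, -3], "dr": [-1.1, 0, 0]}
    - {"xyz": [0, 0, -4], "dr": [-1.4, 0, 0]}
    - {"xyz": [0, 0.5, -5], "dr": [-1.7, 0, 0]}
    - {"xyz": [0, 1, -5.5], "dr": [-2, 0, 0]}
    - {"xyz": [0, 1, -6], "dr": [-2.3, -0.1, 0]}
    - {"xyz": [0, 1, -7], "dr": [-2.6, -0.1, 0]}
    - {"xyz": [0, 1, -8], "dr": [-2.8, -0.1, 0]}
    - {"xyz": [0, 1, -9], "dr": [-3.1, -0.1, 0]}
    - {"xyz": [0, 1, -10], "dr": [-3.4, -0.1, 0]}

```text
clock: 14.9
tool_pos: [0.503, 0.0523, 0.1135]
eef_rot: [1.616, -0.238, -0.255]
contact_force: [-0.5, 0.1, 0.6]
grip_width: 0.358
```

```bash
python3 log.py; python3 rows.py .022 .004 .056 .052 .048 .044 .04 .036 .032 .028 .024 .02 .015 .01
python3 - <<'E'
from h import *
snap('top','top12'); snap('side','side12')
im=load('top12')['im'][160:310,300:480,::-1]
cv2.imwrite('pics/t12.png',cv2.resize(np.clip(im*1.5,0,255).astype(np.uint8),None,fx=4,fy=4,interpolation=cv2.INTER_CUBIC))
E
```

```text
t 14.9 q [ 0.407  0.987  1.31  -1.003  2.043  2.439] p [0.503  0.0523 0.1135] F [-0.5  0.1  0.6] M [ 0.49 -0.16 -0.01] w 0.358
z [-0.307 -0.95  -0.056] y [ 0.001 -0.06   0.998]
[{"xyz": [0.0, 0.0, 0.0], "dr": [-0.2, -0.0, 0.0]}, {"xyz": [0.0, 0.0, -1.0], "dr": [-0.5, -0.0, 0.0]}, {"xyz": [0.0, 0.0, -1.0], "dr": [-0.7, -0.0, 0.0]}, {"xyz": [0.0, 0.0, -2.0], "dr": [-0.9, -0.0, 0.0]}, {"xyz": [0.0, 0.0, -3.0], "dr": [-1.2, -0.0, 0.0]}, {"xyz": [0.0, 0.0, -3.0], "dr": [-1.4, -0.0, 0.0]}, {"xyz": [0.0, 0.0, -4.0], "dr": [-1.6, -0.1, 0.0]}, {"xyz": [0.0, 0.0, -5.0], "dr": [-1.8, -0.1, 0.0]}, {"xyz": [0.0, 0.0, -5.0], "dr": [-2.1, -0.1, 0.0]}, {"xyz": [0.0, 0.0, -6.0], "dr": [-2.3, -0.1, 0.0]}, {"xyz": [0.0, 1.0, -7.0], "dr": [-2.6, -0.1, 0.0]}, {"xyz": [0.0, 1.0, -8.0], "dr": [-2.9, -0.1, 0.0]}]
```

View pics/t12.png

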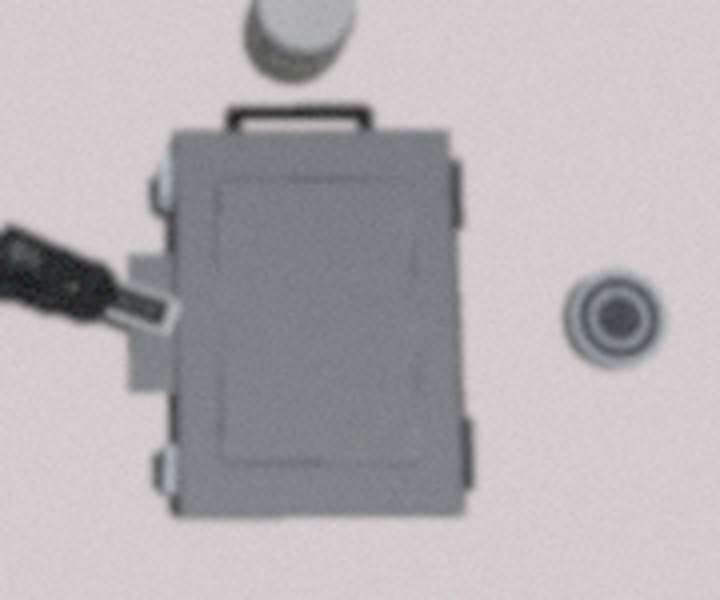

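>>> jog_arm:
  deltas:
    - {"xyz": [0, 0, -0.5], "dr": [-0.2, 0, 0]}
    - {"xyz": [0, 0, -1], "dr": [-0.5, 0, 0]}
    - {"xyz": [0, 0, -1.5], "dr": [-0.7, 0, 0]}
    - {"xyz": [0, 0, -2], "dr": [-0.9, 0, 0]}
    - {"xyz": [0, 0, -3], "dr": [-1.2, 0, 0]}
    - {"xyz": [0, 0, -3.5], "dr": [-1.4, 0, 0]}
    - {"xyz": [0, 0, -4], "dr": [-1.6, -0.1, 0]}
    - {"xyz": [0, 0, -5], "dr": [-1.8, -0.1, 0]}
    - {"xyz": [0, 0, -5.5], "dr": [-2.1, -0.1, 0]}
    - {"xyz": [0, 0, -6], "dr": [-2.3, -0.1, 0]}
    - {"xyz": [0, 1, -7], "dr": [-2.6, -0.1, 0]}
    - {"xyz": [0, 1, -8], "dr": [-2.9, -0.1, 0]}

```text
clock: 16.2
tool_pos: [0.5029, 0.053, 0.1047]
eef_rot: [1.567, -0.244, -0.247]
contact_force: [0.1, 1.0, -0.0]
grip_width: 0.361
```

```bash
python3 log.py;  python3 - <<'E'
from h import *
snap('top','top13')
im=load('top13')['im'][160:310,300:480,::-1]
cv2.imwrite('pics/t13.png',cv2.resize(np.clip(im*1.5,0,255).astype(np.uint8),None,fx=4,fy=4,interpolation=cv2.INTER_CUBIC))
from plan import *
q=np.array(get_obs()['joint_positions']); M=fk(q,P)[1]; print(M[:,2])
E
```

```text
t 16.2 q [ 0.409  1.029  1.292 -1.024  2.067  2.463] p [0.5029 0.053  0.1047] F [ 0.1  1.  -0. ] M [ 0.44 -0.16  0.02] w 0.361
z [-0.307 -0.952 -0.01 ] y [ 0.    -0.011  1.   ]
[-0.30687111 -0.9517059  -0.00927367]
```

View pics/t13.png

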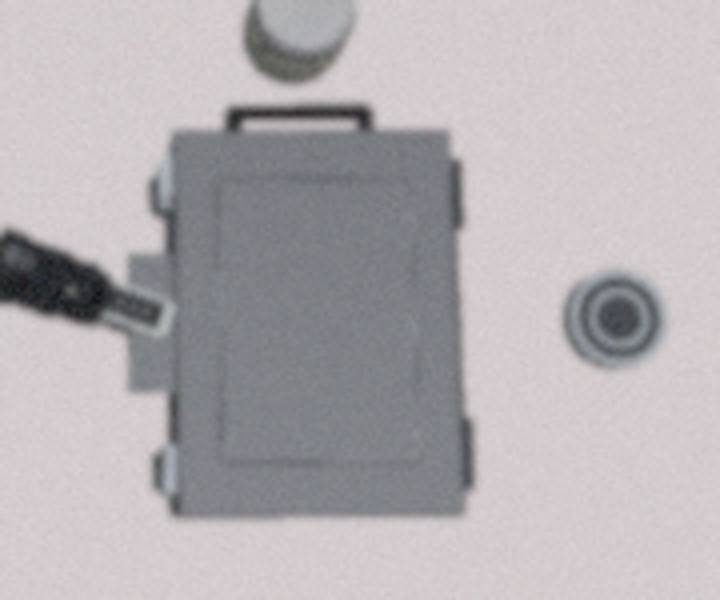

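Run:
```python
from plan import *
o=get_obs(); q=np.array(o['joint_positions']); M=R.from_rotvec(o['eef_rot']).as_matrix(); p=o['tool_pos']
for d in ([0,0,0],[20,60,0],[26,80,0],[30,90,40],[30,90,120],[30,90,180]):
    q,e=ik(p+np.array(d)/1e3,M,q); print(d,q.round(2),round(e,4),fk(q,P,True)[2].round(3))
```

```text
[0, 0, 0] [ 0.41  1.03  1.29 -1.02  2.07  2.46] 0.0 [0.6   0.354 0.107]
[20, 60, 0] [ 0.47  1.1   1.14 -1.01  2.15  2.41] 0.0 [0.62  0.414 0.107]
[26, 80, 0] [ 0.49  1.12  1.08 -1.01  2.18  2.39] 0.0 [0.626 0.434 0.107]
[30, 90, 40] [ 0.5   1.07  1.08 -1.04  2.22  2.33] 0.0 [0.63  0.444 0.147]
[30, 90, 120] [ 0.5   0.95  1.11 -1.1   2.26  2.24] 0.0 [0.63  0.444 0.227]
[30, 90, 180] [ 0.5   0.85  1.11 -1.11  2.29  2.16] 0.0476 [0.634 0.441 0.302]
```

Withdraw straight out along the fingers, then rise.

>>> jog_arm:
  deltas:
    - {"xyz": [2, 5, 0], "dr": [0, 0, 0]}
    - {"xyz": [5, 15, 0], "dr": [0, 0, 0]}
    - {"xyz": [10, 30, 0], "dr": [0, 0, 0]}
    - {"xyz": [15, 46, 0], "dr": [0, 0, 0]}
    - {"xyz": [20, 62, 0], "dr": [0, 0, 0]}
    - {"xyz": [25, 78, 0], "dr": [0, 0, 0]}
    - {"xyz": [28, 86, 15], "dr": [0, 0, 0]}
    - {"xyz": [30, 90, 40], "dr": [0, 0, 0]}
    - {"xyz": [30, 90, 70], "dr": [0, 0, 0]}
    - {"xyz": [30, 90, 95], "dr": [0, 0, 0]}
    - {"xyz": [30, 90, 100], "dr": [0, 0, 0]}
    - {"xyz": [30, 90, 100], "dr": [0, 0, 0]}

```text
clock: 17.45
tool_pos: [0.5333, 0.1435, 0.2067]
eef_rot: [1.569, -0.246, -0.244]
contact_force: [0.8, -1.0, -0.1]
grip_width: 0.359
```

```bash
python3 log.py;  python3 - <<'E'
from h import *
snap('top','top14'); snap('side','side14')
a=load('top14')['im'][150:300,320:480,::-1]; b=load('side14')['im'][60:260,250:450,::-1]
cv2.imwrite('pics/f14.png',np.hstack([cv2.resize(np.clip(x*1.6,0,255).astype(np.uint8),(400,400),interpolation=cv2.INTER_CUBIC) for x in(a,b)]))
E
```

```text
t 17.45 q [ 0.502  0.976  1.107 -1.08   2.249  2.264] p [0.5333 0.1435 0.2067] F [ 0.8 -1.  -0.1] M [ 0.43 -0.15  0.01] w 0.359
z [-0.307 -0.952 -0.012] y [-0.003 -0.012  1.   ]
```

View pics/f14.png

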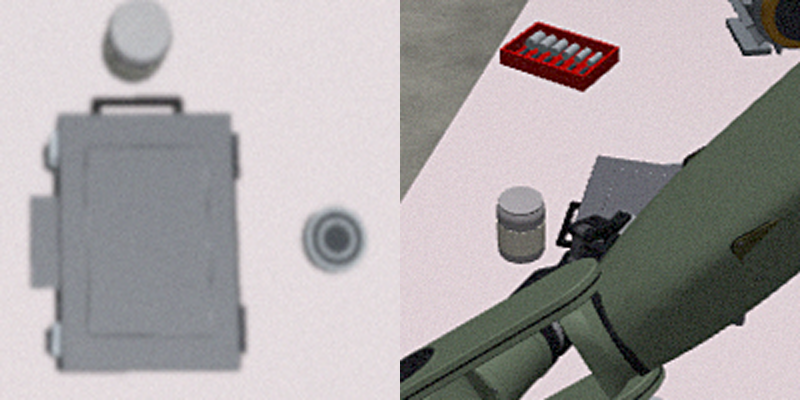

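View pics/side14.png

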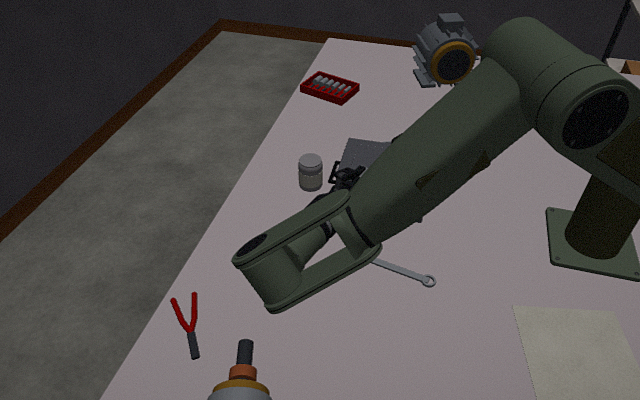

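>>> jog_arm:
  deltas:
    - {"xyz": [0, 10, 30], "dr": [5, 0, 0]}
    - {"xyz": [-20, 20, 70], "dr": [11, 0, 0]}
    - {"xyz": [-45, 35, 110], "dr": [18, 0, 0]}
    - {"xyz": [-70, 50, 150], "dr": [25, 0, 0]}
    - {"xyz": [-95, 65, 180], "dr": [32, 0, 0]}
    - {"xyz": [-120, 80, 210], "dr": [39, 0, 0]}
    - {"xyz": [-140, 95, 230], "dr": [46, 0, 0]}
    - {"xyz": [-150, 110, 240], "dr": [53, 0, 0]}
    - {"xyz": [-150, 120, 240], "dr": [60, 0, 0]}
    - {"xyz": [-150, 130, 240], "dr": [60, 0, 0]}
    - {"xyz": [-150, 130, 240], "dr": [60, 0, 0]}

```text
clock: 18.65
tool_pos: [0.383, 0.2736, 0.4438]
eef_rot: [2.597, -0.107, -0.412]
contact_force: [0.6, 0.5, -0.8]
grip_width: 0.361
```

```bash
python3 log.py;  python3 - <<'E'
from h import *
snap('top','top15'); snap('side','side15')
from fit import model
d=load('side15'); M=model([.506,-.031,-1.534,0.])
print({k:proj(d,v)[0].round(1).tolist() for k,v in M.items()})
E
```

```text
t 18.65 q [ 0.586  0.28   1.134 -0.292  2.265  2.113] p [0.383  0.2736 0.4438] F [ 0.6  0.5 -0.8] M [ 0.28 -0.07 -0.04] w 0.361
z [-0.309 -0.47  -0.827] y [ 0.001 -0.87   0.494]
{'rfp': [335.7, 179.4], 'rfn': [427.6, 193.6], 'rbn': [432.0, 153.5], 'rbp': [348.3, 141.7], 'bfp': [334.8, 209.4], 'bfn': [421.5, 223.7], 'lp': [335.7, 179.4], 'ln': [427.6, 193.6], 'lipp': [362.4, 190.8], 'lipn': [396.4, 196.1]}
```

View pics/side15.png

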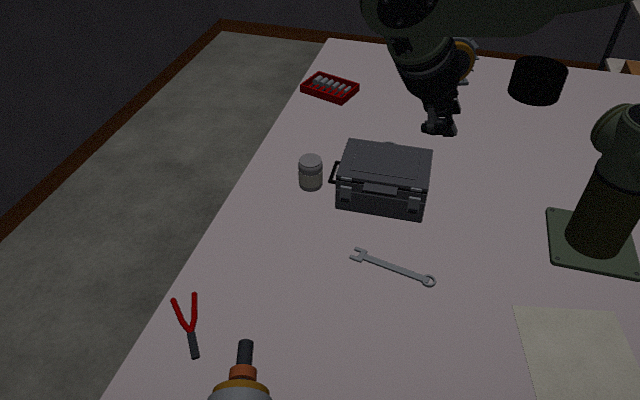

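View pics/top15.png

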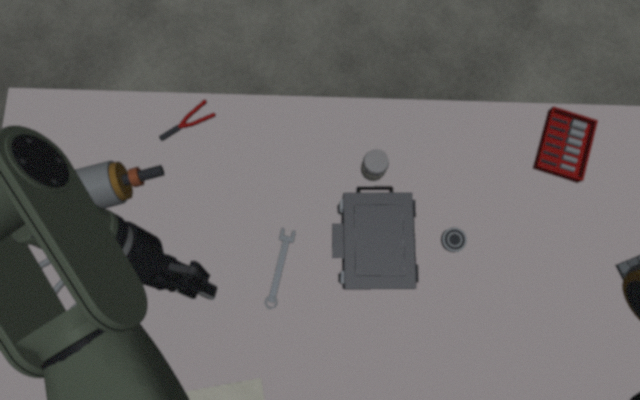

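Run:
```python
from fit import *
a,b=load('side0'),load('side15')
im=b['im'][130:230,320:450,::-1]
im=cv2.resize(np.clip(im*2.2,0,255).astype(np.uint8),None,fx=6,fy=6,interpolation=cv2.INTER_CUBIC)
M=model([.506,-.031,-1.534,0.])
for v in M.values():
    u=((proj(b,v)[0]-[320,130]+.5)*6).astype(int); cv2.circle(im,tuple(int(t) for t in u),3,(0,0,255),-1)
cv2.imwrite('pics/s15z.png',im)
g=lambda d,r:cv2.GaussianBlur(cv2.cvtColor(d['im'],cv2.COLOR_RGB2GRAY).astype(np.float32),(0,0),1)[r[1]:r[3],r[0]:r[2]]
for n,r,(s,t) in (('wrench',(340,240,445,295),('side0','side15')),('can',(290,148,326,195),('side0','side15')),('casefront',(325,195,435,230),('side0','side15')),('wrench top',(258,220,305,315),('top0','top15')),('can top',(355,145,395,184),('top0','top15'))):
    print(n,cv2.phaseCorrelate(g(load(s),r),g(load(t),r)))
```

```text
wrench ((0.012112897198626627, 0.02840143014806884), 1.016853403824347)
can ((-0.16604546412249732, -0.02571682684951071), 0.9615329255660375)
casefront ((-0.021295269138242645, -0.03990204864056324), 0.9702874952996219)
wrench top ((-0.011756321505480116, 0.0439398927264989), 0.9490064542171441)
can top ((0.34795221547543065, -0.015209199650200844), 1.1412815022468568)
```

View pics/s15z.png

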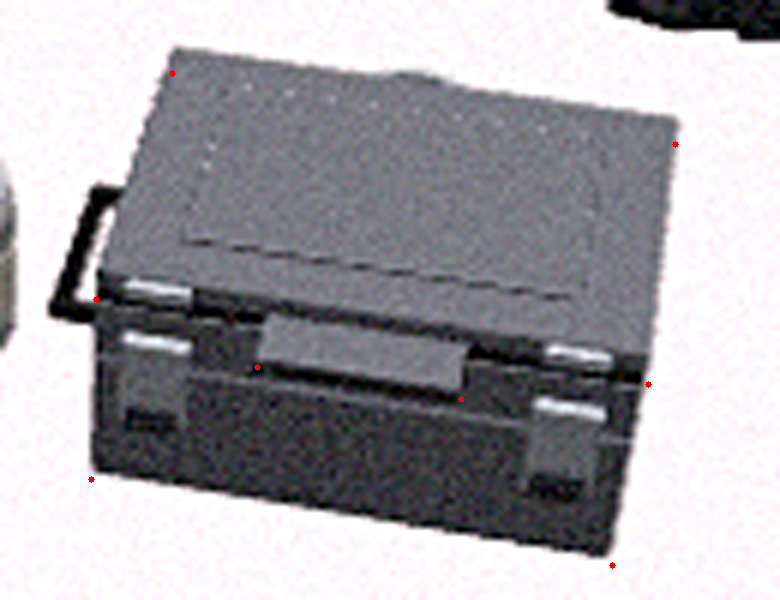

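```bash
python3 -c "
from station import close_job; print(close_job())"
```

```text
the job is handed in; nothing more can be done
None
```

The lid is shut and the job is handed in, at about 19 s of the 46 s allowed. I straddled the lip with the fingers about 30 mm apart, so nothing was pinched, and tipped it past balance with the rear finger. It fell onto the front finger beneath it. I lowered it there, slowing from about 0.2 to 0.04 rad/s, then pulled straight out and lifted well clear.

**Last checks:**
- **Lid:** it looks fully shut in both cameras. It did not move in the pictures while the finger dropped a further 9 mm, and the lip matches its shut position to about 1 pixel.
- **Surroundings:** the case front, wrench and can shifted by less than about 0.35 pixel between the first and last pictures. The bearing I checked only by eye; it looks untouched.
- **Forces:** wrist readings between moves stayed within about 2 N. The gripper ended touching nothing.

**Less certain:**
- **The catch:** I did not see it directly, and the force readings were too noisy to show it. One picture, at about 1.24 rad, left it unclear which finger held the lid; from 0.87 rad it was clearly resting on the lower finger.
- **Near the end:** the arm hid the lid from the side camera below about 0.4 rad, so there I relied on the top view and the wrist moment.
- **Wrist moment:** it read 0.44 N m with the lid shut and 0.43 N m clear of everything, so I took it as a sensor offset, not contact.

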